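# Hand over pocket finds on the revolving counter tray

## Robot

A 6-joint arm with a two-finger parallel gripper is mounted at the origin on the work surface. World frame = base frame: x ahead of the robot, y to its left, z up, the work surface at z = 0. Lengths are in m, angles in rad, forces in N, time in s.
With the tool pointing down it reaches from about 0.325 to 0.775 m from the base axis. Payload 5.5 kg.
Tool frame: the origin (TCP) lies midway between the tips of the shut fingers; the grasp point (between the pads) lies behind it (manip.grip_point_offset is the z of the grasp point in the tool frame, in m); z points along the fingers, y is the direction in which the jaws open and shut (so a half turn about z gives the same grasp; the last joint's range is limited). The gripper opens to 85 mm and grips with 20 to 120 N. Pads are 22 mm wide; open, the fingers measure 114 mm over their backs; the gripper's body (76 mm by 85 mm) begins 54 mm behind the grasp point. The pads swing forward as they close: fully open they stand 13 mm farther back than shut.
Start: joints at [1.121, 0.091, 1.231, -0, 1.82, -0.057], TCP at [0.23, 0.554, 0.231] pointing down, gripper open.
Joint ranges: [-2.87, 2.87], [-0.86, 2.18], [0.17, 2.46], [-1.51, 4.65], [0.06, 2.69], [-2.65, 2.65]. Speed limits (rad/s): [2.57, 2.57, 3.01, 3.14, 3.14, 3.14].

## Interface

Orientations are given as a rotation vector (axis times angle).
In Python, from station import manip, cams, spotter gives the robot as it stands.
- The arm moves only by the tool servo_tool, never from a script. Its argument "steps" is a list of rows, each a list of 5 numbers: the opening in per cent of the stroke, from 0 (shut) to 100 (fully open), then the shift along the tool's x, y, z in mm, then the turn about the tool's z in rad. In form: [[fingers, dx, dy, dz, yaw], ...]. A call has 1 to 8 rows; each row is the pose to reach, as a shift and turn from the pose commanded when the call began, along the tool's axes at that moment; what a row does not reach only later rows make up. A row lasts 1/10 s, in which the tool goes at most 50 mm and 8.59 degrees, less where a joint would pass 70% of its speed; a pose out of reach is approached as far as the arm can. A call with a gripper value outside its range is refused whole. The fingers move at their own pace and stop on an object; "force" is the grip in N (left out, the last holds). Time passes only in rows, so rows that repeat a pose let the fingers close. It gives the time, the measured TCP pose, the force and the opening at its end, in the units of the state.
- manip.state(): the state, without advancing time (a new reading comes with each control period).
- cams.grab_frame(name): name is "scene" or "top"; returns a dict with "image" (420x560x3 uint8, red, green, blue), "camera_matrix" (3x3 intrinsics, pixels), "R" (3x3) and "t" (3): a world point X has camera coordinates R X + t. Camera axes: x right, y down, z forward; pixel columns grow to the right and rows downward; lengths in m; the calibration is good to about 2 mm. A picture is of the moment at which its call begins. There is no depth.
- manip.finish_job(): hands the job in, once; it reports no verdict.
Trained networks look in a picture, given as the dict that the camera call returned (one of the last four; its "shot" number tells which), for a name from the list of things; names that differ only in an ending like _2 or _b are one class to them, and where a whole thing is asked for, a point or a joint stands for the part that bears it (a point fixed in the world has none). Each returns a list of dicts, best first, with "conf" (0 to 1); they miss things now and then, are a little off and sometimes report something else, mostly with a low value. They report only what shows in the picture. A call takes as long as a camera call. They do not tell look-alikes from the thing itself.
- spotter.cut_out(picture, query): "pixels" (420x560 bool, what is visible of it) and "centre" ([column, row] in pixels, amid what is visible of it).
The state is a dict: "t": time; "q": joint angles; "joint_velocities": joint speeds; "joint_efforts": joint torques, N m; "position": TCP position; "tcp_rot": TCP orientation; "ft_force": force on the tool from outside, world axes, zero at the start; "ft_torque": the same for the moment, N m; "width": finger opening in m.
Only numpy, scipy, OpenCV 4.12 (cv2) and the standard library are available. Lean on these libraries where they do the work, as an engineer would, in place of code of your own. Each camera call takes 0.05 s, during which the arm holds its last target.

## Task

Bring the revolving tray's bay half a turn round to our side until it clicks, take the customer's wooden claim token out of it into the grey returns box, and lay every pocket find from the desk (key fob, multi-tool, pen case, power bank: whichever are there) flat on the floor of the bay, none on top of another. Then turn the tray back half a turn until it clicks with the bay on the customer's side, and only then press the lock lever down until it stays down. Leave the other things on the desk alone.

Things in the scene. Friction and masses are not known exactly. Their poses are not given: they have to be found in the camera images.
- tray (a joint): angle of the revolving tray about its vertical axis, rad, growing anticlockwise seen from above. 0: bay on our (the robot's) side; 3.14: bay on the customer's (far) side, where it starts. There is a hard stop at each end and a spring ball that clicks in over the last 0.08 rad before each stop; between them it turns freely (about 5 N at the post clicks it out or in)
- tray_axis (a point): centre of the white round revolving tray (diameter 310 mm), on its upper surface, 35 mm above the desk; x, y, z axes turn with the tray. The bay is the larger part of the disc, on its own -x side: a flat floor bounded by an aluminium lip 12 mm high along a circle of radius 150 mm (inner face 148) and by a straight divider 22 mm high, 6 mm thick, across the disc at x = +30 mm
- tray_post (a point): grip point of the tray's upright steel turning post (round, 22 mm across, 100 mm tall from the tray's surface), 75 mm above the tray's surface, at x = +100 mm from tray_axis in the tray's frame; it turns with the tray
- lever (a joint): angle of the lock lever at the tray's right-hand side, rad: 0 up (rests there by its spring), about 0.45 down. It springs back if let go before 0.30 and snaps down and stays beyond that; stop at 0.50. About 7 N at the pad
- lever_pad (a point): top face centre of the black pad (36 x 30 mm) at the free end of the steel lock lever, about 90 mm above the desk when up; the lever is hinged 87 mm beyond it (in the +x direction of the unit) and 62 mm above the desk; the pad goes down about 40 mm
- returns_in (a point): centre of the inner floor of the grey open returns box (150 x 130 x 45 mm outside, long side along x, wall 5 mm), fixed on the desk; floor 5 mm above the desk
- token: wooden claim token, a flat paddle 83 mm long (x), 44 mm wide (y) over the blade, 18 mm thick (z), narrowed to 26 mm at the last 20 mm of its -x end; origin at mid thickness, 10 mm from the blade's centre towards the narrow end. Starts flat in the tray's bay
- keyfob: black plastic car key fob 78 x 36 x 16 mm (x, y, z) with grey buttons; origin at its centre; lies flat on the desk at the start. May be absent
- multitool: closed steel pocket multi-tool 96 x 30 x 18 mm (x, y, z); origin at its centre; lies flat on the desk at the start. May be absent
- pencase: slim aluminium pen case 98 x 24 x 20 mm (x, y, z); origin at its centre; lies flat on the desk at the start. May be absent
- powerbank: white stick power bank 94 x 28 x 24 mm (x, y, z); origin at its centre; lies flat on the desk at the start. May be absent
- stapler: black desk stapler 150 mm long, 48 mm high, a bystander: leave alone
- calculator: grey desk calculator 160 x 105 x 22 mm, a bystander: leave alone
Mind the look-alikes: they are no part of the job. Leave any orange or red look-alike of the powerbank alone. Leave any yellow look-alike of the pencase alone.

How it is judged:
By the outcome, as a careful person would: the job done as asked, in the order asked, and still so for the second after the job is handed in, with the robot touching nothing.
Of keyfob, multitool, pencase, powerbank only 2 to 4 are there at a start; the rules pass over those that are not, and their reading is None.
At some moment in a run one of keyfob, multitool, pencase, powerbank may be knocked a few centimetres aside while the robot is not near it.
Once in a run the grip may slacken for a moment while it holds something.
It also fails if it takes over 210 s, if anything falls off the work surface, if the arm or the gripper's body presses on something with over 40 N, if the wrist force passes 120 N, or if a joint passes its speed limit or range.

## Working session

There is one attempt and no reset: what is moved stays moved. The work goes in short steps, Python scripts to look and compute and a tool call to move; the robot and the scene stay as the last step left them, time stands still between calls to the robot, and variables do not carry over. Pictures are saved under pics/ and viewed, and the job is handed in when it is done.

Besides the shell and the picture viewer there is one more tool, called after "Emit:" as a command line: name --pt "numbers of a row" for each row, then --argument value for the rest. servo_tool: Moves the arm, as the interface text tells. Its arguments: {"type":"object","properties":{"steps":{"type":"array"},"force":{"type":"number"}},"required":["steps"]}

```bash
ls; mkdir -p pics; cat > h.py <<'E'
import numpy as np, cv2
from scipy.spatial.transform import Rotation as Rn
from station import manip, cams, spotter
def ray(f,uv,z):
    K=np.array(f["camera_matrix"]);R=np.array(f["R"]);t=np.array(f["t"])
    d=R.T@np.linalg.inv(K)@np.array([uv[0],uv[1],1.]);c=-R.T@t
    return c+d*(z-c[2])/d[2]
def proj(f,X):
    K=np.array(f["camera_matrix"]);p=K@(np.array(f["R"])@np.array(X)+np.array(f["t"]));return p[:2]/p[2]
def save(f,n,crop=None,s=1):
    im=np.array(f["image"])[:,:,::-1]
    if crop: im=im[crop[1]:crop[3],crop[0]:crop[2]]
    if s!=1: im=cv2.resize(im,None,fx=s,fy=s,interpolation=cv2.INTER_CUBIC)
    cv2.imwrite("pics/"+n+".png",im)
E
python3 - <<'E'
from h import *
for n in("scene","top"):
    f=cams.grab_frame(n); save(f,n+"0",s=1.4)
    R=np.array(f["R"]);print(n,-R.T@np.array(f["t"]),R.tolist(),np.array(f["camera_matrix"]).tolist())
print(manip.state(), manip.grip_point_offset)
E
```

```text
pics
scene [ 1.03034505 -0.38199631  1.06098988] [[0.44141384219492513, 0.897282089770838, 0.006218624863399507], [0.7732746928950645, -0.3768750075083843, -0.5099132063828107], [-0.4551923431328315, 0.22989145284684515, -0.8602033774993034]] [[469.8772161860414, 0.0, 281.34851292262357], [0.0, 469.8772161860414, 200.7482965646792], [0.0, 0.0, 1.0]]
top [ 0.36839991 -0.14885667  1.42606216] [[0.004696659445134196, -0.9997315421267992, -0.022688875398038273], [-0.9943046560377293, -0.0022529864957989794, -0.1065512788921003], [0.10647155663250547, 0.023060089518929065, -0.9940483086347617]] [[514.5532996491613, 0.0, 278.0135190292582], [0.0, 514.5532996491613, 204.8008114280844], [0.0, 0.0, 1.0]]
{'t': 0.1, 'q': array([ 1.12127785e+00,  9.18028609e-02,  1.23175353e+00,  4.11314834e-05,
        1.81980015e+00, -5.66882147e-02]), 'joint_velocities': array([-0.0014631 , -0.00022012, -0.00222148,  0.00082926,  0.00120893,
       -0.0023358 ]), 'joint_efforts': array([ 2.45387659e-03, -4.60217249e+01, -4.19216287e+01, -1.21645780e-04,
        1.06553111e-02,  2.04163939e-05]), 'position': array([0.22955788, 0.55408215, 0.23025913]), 'tcp_rot': array([-6.12986909e-01, -3.08071855e+00,  2.66634149e-03]), 'ft_force': array([ 0.54026388, -0.679529  , -0.04815429]), 'ft_torque': array([-0.00849833, -0.02109547,  0.06657611]), 'width': 0.08532552013720132} -0.0187
```

View pics/scene0.png

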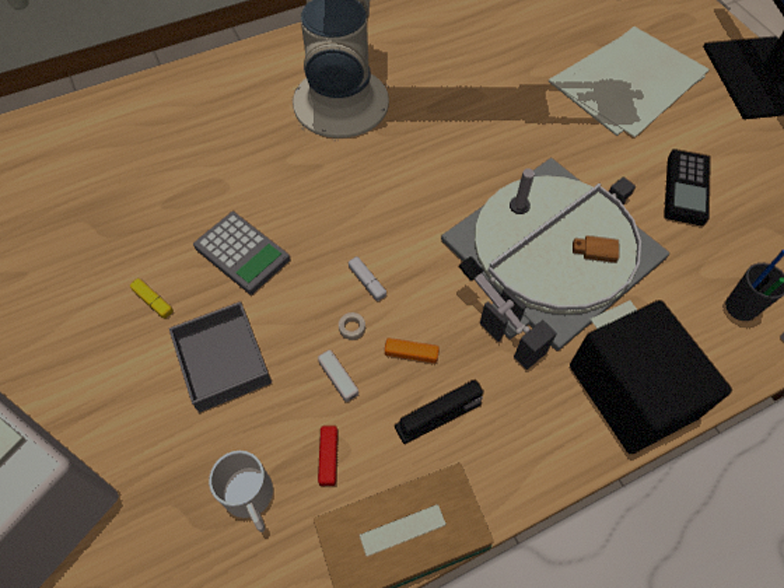

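View pics/top0.png

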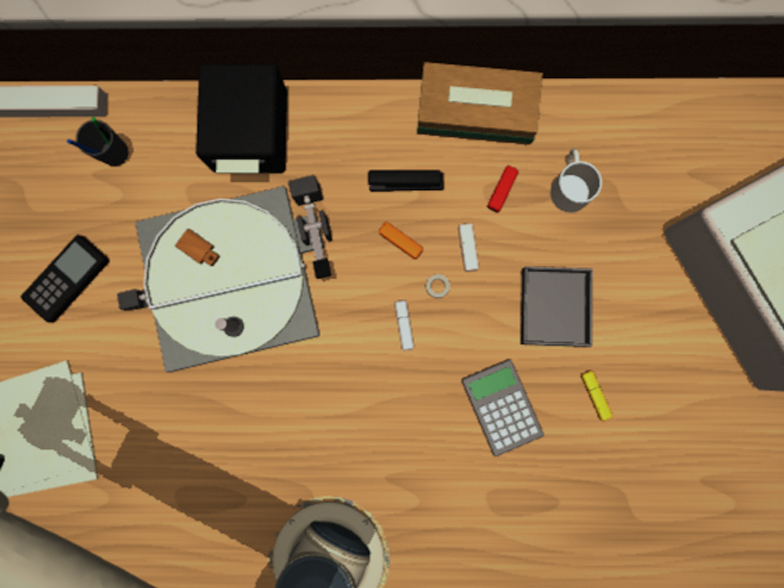

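```bash
python3 - <<'E'
from h import *
for n in("top","scene"):
    f=cams.grab_frame(n)
    for q,z in [("tray_axis",.035),("tray_post",.11),("lever_pad",.09),("token",.053),("keyfob",.016),("multitool",.018),("pencase",.02),("powerbank",.024),("returns_in",.045)]:
        try:
            for d in spotter.cut_out(f,q)[:4]:
                m=np.array(d["pixels"]).astype(np.uint8)
                r=cv2.minAreaRect(cv2.findNonZero(m)) if m.sum() else None
                print(n,q,round(d["conf"],2),np.round(d["centre"],1),np.round(ray(f,d["centre"],z),3),int(m.sum()),r)
        except Exception as e: print(q,e)
    if n=="top":
        save(f,"top_c",(250,100,450,320),2.7); save(f,"top_t",(80,120,250,270),4)
E
```

```text
top tray_axis 0.91 [163.9 199.1] [0.532 0.196 0.035] 9445 ((159.75, 197.75), (111.01576232910156, 111.72286987304688), 45.0)
top tray_post 0.78 [164.3 199.2] [0.523 0.176 0.11 ] 9592 ((159.60000610351562, 197.3000030517578), (112.25060272216797, 111.80339050292969), 26.56505012512207)
top lever_pad 0.63 [399.7 214.5] [ 0.487 -0.434  0.09 ] 2873 ((397.939453125, 218.07461547851562), (52.076881408691406, 56.727294921875), 2.2025983333587646)
top lever_pad 0.61 [225. 173.] [0.595 0.022 0.09 ] 338 ((225.8654022216797, 171.32691955566406), (51.97077178955078, 10.198038101196289), 78.69007110595703)
top lever_pad 0.44 [163.1 196.3] [0.533 0.185 0.09 ] 9580 ((160.0, 197.5), (111.01576232910156, 112.42997741699219), 45.0)
top token 0.76 [141.2 174.2] [0.598 0.255 0.053] 408 ((141.68917846679688, 177.1351318359375), (29.87564468383789, 15.693431854248047), 35.53767776489258)
top token 0.38 [225.9 177.2] [0.59  0.024 0.053] 435 ((225.73902893066406, 171.44876098632812), (53.70928955078125, 12.0130033493042), 77.90524291992188)
top multitool 0.49 [165.7 198.6] [0.536 0.195 0.018] 9631 ((160.250
[... 2121 characters left out ...]
, 10.729991912841797), 43.53120422363281)
scene powerbank 0.98 [241.3 269.6] [ 0.61  -0.273  0.024] 472 ((241.38461303710938, 267.5769348144531), (38.551658630371094, 12.75810432434082), 56.30992889404297)
scene powerbank 0.97 [294.2 250.1] [ 0.62  -0.138  0.024] 464 ((293.7999572753906, 250.39999389648438), (38.18376541137695, 13.57645034790039), 8.130102157592773)
scene powerbank 0.6 [233.2 324.2] [ 0.72  -0.341  0.024] 552 ((233.9458770751953, 325.0159606933594), (13.098790168762207, 42.365848541259766), 2.0454084873199463)
scene returns_in 0.98 [158.1 252.5] [ 0.493 -0.434  0.045] 3566 ((155.89813232421875, 254.50416564941406), (63.547584533691406, 58.388980865478516), 69.22774505615234)
```

View pics/top_c.png

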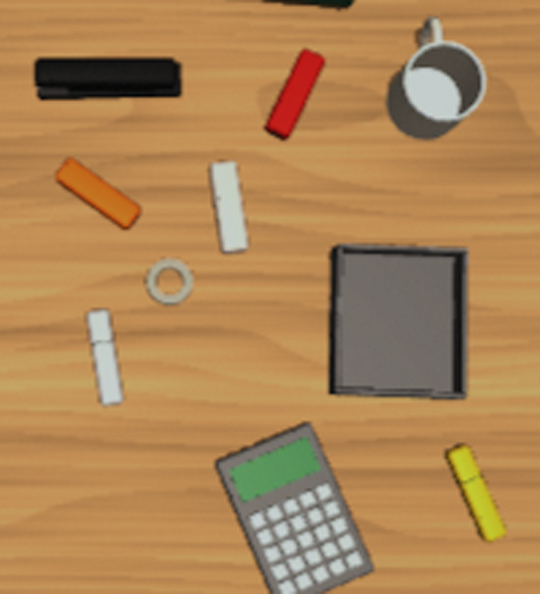

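View pics/top_t.png

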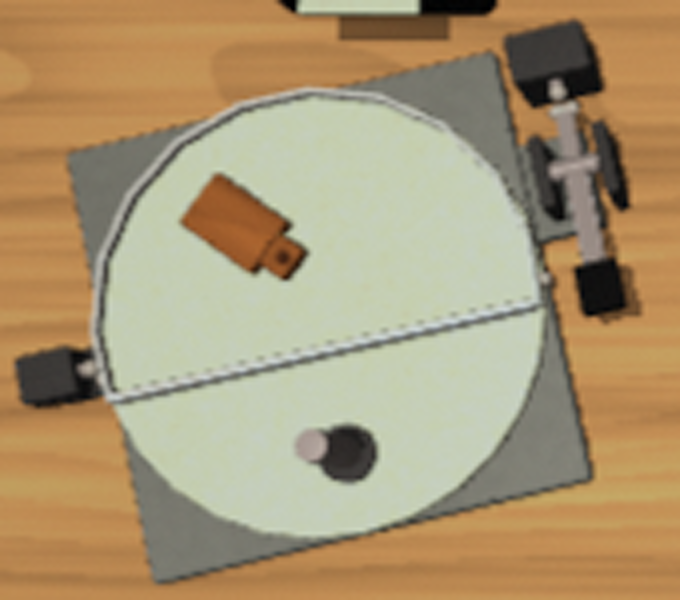

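```bash
python3 - <<'E'
from h import *
f=cams.grab_frame("top")
C=lambda u,v:(80+u/4,120+v/4)
pb=ray(f,C(348,453),.036);pt=ray(f,C(312,444),.135)
print("post",pb,pt)
a=ray(f,C(112,398),.057);b=ray(f,C(538,302),.057);print("div",a,b,np.degrees(np.arctan2(*(b-a)[[0,1]])), np.linalg.norm(b-a))
# corners of grey base
cs=[ray(f,C(*p),.01) for p in [(70,152),(494,52),(592,478),(158,580)]]
print("base",np.round(cs,3),np.mean(cs,0))
for i in range(4):
    d=cs[(i+1)%4]-cs[i];print(np.linalg.norm(d),np.degrees(np.arctan2(d[1],d[0])))
print("pad",ray(f,C(600,288),.09),"hinge",ray(f,C(560,60),.07))
print("near disc edge",ray(f,C(318,537),.035),"far lip",ray(f,C(314,91),.047))
E
```

```text
post [0.43892538 0.18449886 0.036     ] [0.43949889 0.18374672 0.135     ]
div [0.47425582 0.3399419  0.057     ] [0.5398083  0.05387848 0.057     ] 167.09329925534573 0.29347812391208306
base [[0.652 0.394 0.01 ]
 [0.723 0.095 0.01 ]
 [0.424 0.021 0.01 ]
 [0.352 0.32  0.01 ]] [0.53770828 0.20744464 0.01      ]
0.3068825107838608 -76.49845904941442
0.3085556548018744 -166.16519362548175
0.30679942304401625 103.42696290062983
0.30815681826694047 13.850734863763481
pad [0.54500878 0.00834902 0.09      ] hinge [0.70264595 0.04001462 0.07      ]
near disc edge [0.38209515 0.2035584  0.035     ] far lip [0.6867454  0.21223507 0.047     ]
```

```bash
cat >> h.py <<'E'
def cur():
    s=manip.state();R=Rn.from_rotvec(s["tcp_rot"]).as_matrix();return s,np.array(s["position"]),R
def to(x,y,z,th=None):
    s,p,R=cur(); d=R.T@(np.array([x,y,z])-p)*1000
    t0=np.arctan2(R[1,0],R[0,0]); dy=0 if th is None else -((th-t0+np.pi)%(2*np.pi)-np.pi)
    print("t",round(s["t"],2),"pos",p.round(4),"th",round(t0,3),"tilt",R[2].round(3),"q6",round(s["q"][5],2),"w",round(s["width"],4),"F",s["ft_force"].round(1))
    print("delta mm",d.round(1),"yaw",round(dy,3)); return d,dy
E
python3 - <<'E'
from h import *
to(.4397,.1838,.2,3.376)
E
```

```text
t 1.15 pos [0.2297 0.5543 0.2313] th 2.749 tilt [-0. -0. -1.] q6 -0.06 w 0.0854 F [-0.7 -0.2  0.5]
delta mm [-335.8 -261.9   31.3] yaw -0.627
```

Emit:
servo_tool --pt "100 -40 -30 4 -0.08" --pt "100 -80 -62 8 -0.16" --pt "100 -120 -94 12 -0.24" --pt "100 -160 -125 16 -0.32" --pt "100 -200 -156 20 -0.4" --pt "100 -240 -187 24 -0.48" --pt "100 -280 -218 28 -0.56" --pt "100 -318 -248 31 -0.62" --force 50

```text
t: 1.95
position: [0.4269, 0.2055, 0.2006]
tcp_rot: [-0.361, 3.12, 0.0]
ft_force: [0.9, -0.2, -0.1]
width: 0.0854
```

```bash
python3 - <<'E'
from h import *
to(.4397,.1838,.092,3.376)
f=cams.grab_frame("scene");save(f,"s1",(230,80,500,280),2.8)
E
```

```text
t 1.95 pos [0.4269 0.2055 0.2006] th -2.911 tilt [-0.001  0.    -1.   ] q6 -1.42 w 0.0854 F [ 0.9 -0.2 -0.1]
delta mm [ -7.4 -24.1 108.6] yaw -0.004
```

View pics/s1.png

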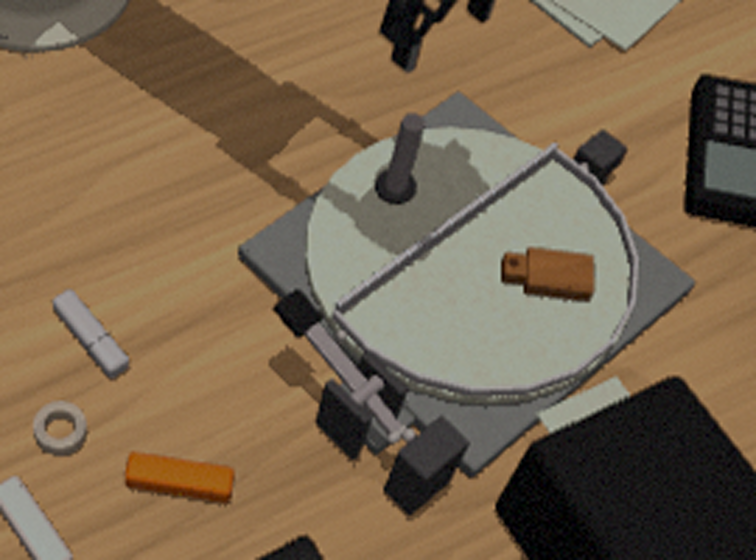

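Emit:
servo_tool --pt "100 -7 -24 0 0" --pt "100 -7 -24 40 0" --pt "100 -7 -24 80 0" --pt "100 -7 -24 108 0" --pt "100 -7 -24 108 0" --pt "100 -7 -24 108 0"

```text
t: 2.6
position: [0.4385, 0.1858, 0.0932]
tcp_rot: [0.356, -3.121, 0.0]
ft_force: [-0.1, 0.8, 0.0]
width: 0.0853
```

```bash
python3 - <<'E'
from h import *
to(.4397,.1838,.092,3.376)
f=cams.grab_frame("scene");save(f,"s2",(230,80,500,280),2.8)
E
```

```text
t 2.6 pos [0.4385 0.1858 0.0932] th -2.914 tilt [ 0. -0. -1.] q6 -1.47 w 0.0853 F [-0.1  0.8  0. ]
delta mm [-0.7 -2.2  1.2] yaw -0.007
```

View pics/s2.png

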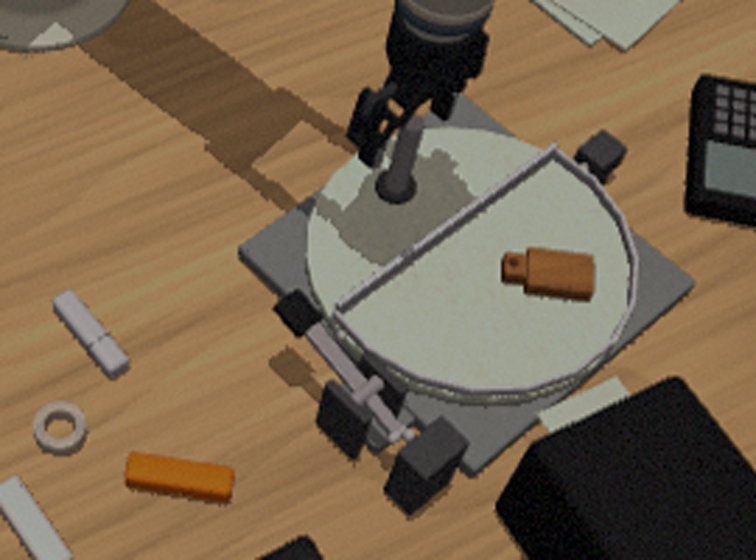

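The post is between the open fingers (crop 400,150). Closing on it.

Emit:
servo_tool --pt "0 -1 -2 0 0" --pt "0 -1 -2 0 0" --pt "0 -1 -2 0 0" --pt "0 -1 -2 0 0" --pt "0 -1 -2 0 0" --pt "0 -1 -2 0 0" --pt "0 -1 -2 0 0" --force 60

```text
t: 3.35
position: [0.44, 0.1849, 0.0934]
tcp_rot: [-0.357, 3.12, 0.003]
ft_force: [-3.4, 5.2, 4.3]
width: 0.0207
```

Emit:
servo_tool --pt "0 -0.8 13 0 0.13" --pt "0 -3.4 25.7 0 0.26" --pt "0 -7.5 38 0 0.39" --pt "0 -13.2 49.7 0 0.52" --pt "0 -20.4 60.5 0 0.65" --pt "0 -28.9 70.3 0 0.78" --pt "0 -38.6 78.9 0 0.91" --pt "0 -49.4 86.2 0 1.04"

```text
t: 4.15
position: [0.4675, 0.2822, 0.0934]
tcp_rot: [-1.243, -2.881, -0.006]
ft_force: [-5.6, 9.2, 5.0]
width: 0.0202
```

```bash
python3 - <<'E'
from h import *
C=np.array([.537,.207])
s,p,R=cur();d=p[:2]-C
print(np.linalg.norm(d),np.arctan2(d[1],d[0])-.234);a=.234+np.pi/2+.53
to(*(C+.1*np.array([np.cos(a),np.sin(a)])),.093,a)
E
```

```text
0.10239387687938767 2.0829424030634387
t 4.15 pos [0.4675 0.2822 0.0934] th 2.327 tilt [ 0.005  0.002 -1.   ] q6 -0.28 w 0.0202 F [-5.6  9.2  5. ]
delta mm [-2.4 -1.8  0.4] yaw -0.008
```

Emit:
servo_tool --pt "0 -1.3 13 0 0.13" --pt "0 -4.4 25.7 0 0.26" --pt "0 -8.5 38 0 0.39" --pt "0 -14.2 49.7 0 0.52" --pt "0 -21.4 60.5 0 0.65" --pt "0 -29.9 70.3 0 0.78" --pt "0 -39.6 78.9 0 0.91" --pt "0 -50.4 86.2 0 1.04"

```text
t: 4.95
position: [0.5668, 0.3081, 0.0935]
tcp_rot: [-2.507, -1.883, -0.015]
ft_force: [4.9, 20.9, -0.0]
width: 0.0208
```

```bash
python3 - <<'E'
from h import *
C=np.array([.537,.207])
s,p,R=cur();d=p[:2]-C
print(np.linalg.norm(d),np.arctan2(d[1],d[0])-.234);a=.234
to(*(C+.1*np.array([np.cos(a),np.sin(a)])),.093,a)
E
```

```text
0.10544162561538888 1.0501351623868778
t 4.95 pos [0.5668 0.3081 0.0935] th 1.288 tilt [ 0.012  0.001 -1.   ] q6 0.72 w 0.0208 F [ 4.9 20.9 -0. ]
delta mm [-56.1  86.5  -0.1] yaw 1.054
```

```bash
python3 - <<'E'
from h import *
C=np.array([.539,.211])
s,p,R=cur();d=p[:2]-C;a0=np.arctan2(d[1],d[0])
print(np.linalg.norm(d),a0-.234, s["ft_force"])
th0=np.arctan2(R[1,0],R[0,0])
for k in range(1,9):
    a=a0-.134*k;X=np.r_[C+.1*np.array([np.cos(a),np.sin(a)]),.0935];e=R.T@(X-p)*1000
    print(e.round(1),round(.134*k,2), round(a-.234,3))
E
```

```text
0.10104241797452272 1.0579278268072703 [ 4.92431861 20.89546206 -0.02820873]
[-1.9 13.4  0. ] 0.13 0.924
[-4.5 26.5 -0. ] 0.27 0.79
[-8.9 39.2 -0.1] 0.4 0.656
[-14.9  51.1  -0.1] 0.54 0.522
[-22.4  62.2  -0.2] 0.67 0.388
[-31.4  72.1  -0.3] 0.8 0.254
[-41.6  80.8  -0.4] 0.94 0.12
[-52.9  88.   -0.5] 1.07 -0.014
```

Emit:
servo_tool --pt "0 1 13 0 0.13" --pt "0 -1.5 26.5 0 0.27" --pt "0 -6 39 0 0.4" --pt "0 -12 51 0 0.54" --pt "0 -19.5 62 0 0.67" --pt "0 -28 72 0 0.8" --pt "0 -38.5 81 0 0.94" --pt "0 -50 88 0 1.07"

```text
t: 5.75
position: [0.6393, 0.233, 0.0935]
tcp_rot: [-3.116, -0.336, -0.013]
ft_force: [-1.8, 60.9, -2.8]
width: 0.0206
```

```bash
python3 - <<'E'
from h import *
C=np.array([.539,.211])
s,p,R=cur();d=p[:2]-C
print(np.linalg.norm(d),np.arctan2(d[1],d[0])-.234);a=.234
to(*(C+.1*np.array([np.cos(a),np.sin(a)])),.093,a)
f=cams.grab_frame("top");save(f,"t3",(80,100,280,280),3.5)
f=cams.grab_frame("scene");save(f,"s3",(230,80,500,280),2.8)
E
```

```text
0.10270595777208419 -0.017845792746435496
t 5.75 pos [0.6393 0.233  0.0935] th 0.215 tilt [ 0.009 -0.007 -1.   ] q6 1.65 w 0.0206 F [-1.8 60.9 -2.8]
delta mm [-2.7 -1.8  0.5] yaw -0.019
```

View pics/t3.png

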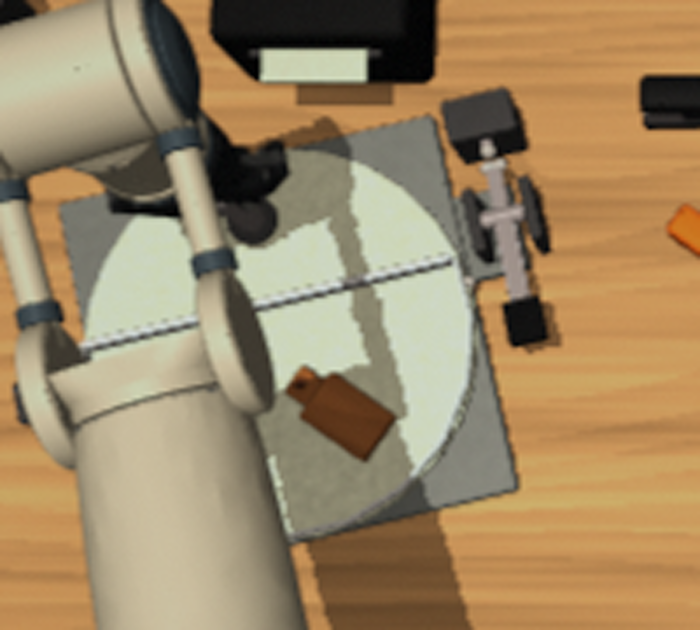

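View pics/s3.png

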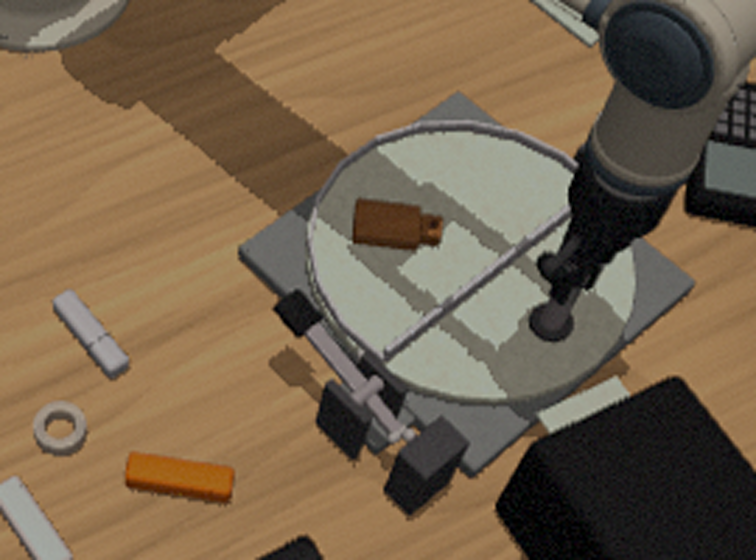

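Emit:
servo_tool --pt "0 0 -2 0 0" --pt "0 0 -3 0 0" --pt "60 0 -3 0 0" --pt "90 0 -3 0 0" --pt "100 0 -3 0 0" --pt "100 0 -3 -40 0" --pt "100 0 -3 -80 0" --pt "100 0 -3 -120 0"

```text
t: 6.65
position: [0.6355, 0.2316, 0.2135]
tcp_rot: [3.122, 0.342, -0.002]
ft_force: [1.0, 1.0, 0.5]
width: 0.085
```

```bash
python3 - <<'E'
from h import *
to(.45,.1,.25,0.2)
E
```

```text
t 6.65 pos [0.6355 0.2316 0.2135] th 0.218 tilt [-0.001  0.    -1.   ] q6 1.65 w 0.085 F [1.  1.  0.5]
delta mm [-209.6   88.3  -36.2] yaw 0.018
```

Emit:
servo_tool --pt "100 -36 32 0 0" --pt "100 -72 65 0 0" --pt "100 -108 98 0 0" --pt "100 -144 130 0 0" --pt "100 -180 163 0 0" --pt "100 -216 196 0 0" --pt "100 -252 228 0 0" --pt "100 -285 258 0 0"

```text
t: 7.45
position: [0.412, -0.0831, 0.2126]
tcp_rot: [3.122, 0.343, 0.0]
ft_force: [0.4, -1.5, -0.2]
width: 0.0856
```

```bash
python3 - <<'E'
from h import *
f=cams.grab_frame("top");save(f,"t4",(80,120,250,270),4);save(f,"t4f",s=1.4)
m=np.array(f["image"]).astype(int)
for q,z in [("token",.053),("pencase",.02),("powerbank",.024)]:
    for d in spotter.cut_out(f,q)[:3]: print(q,round(d["conf"],2),np.round(d["centre"],1),ray(f,d["centre"],z).round(3))
to(.5,.2,.2)
E
```

```text
token 0.58 [177.9 215.3] [0.486 0.152 0.053]
pencase 0.76 [426.  277.5] [ 0.323 -0.515  0.02 ]
pencase 0.38 [294.9 243.4] [ 0.413 -0.163  0.02 ]
powerbank 0.93 [333.9 175.3] [ 0.601 -0.27   0.024]
powerbank 0.89 [362.4 136.1] [ 0.711 -0.349  0.024]
powerbank 0.68 [289.4 170.7] [ 0.613 -0.147  0.024]
t 7.65 pos [ 0.4133 -0.0825  0.2129] th 0.216 tilt [ 0.001  0.    -1.   ] q6 1.08 w 0.0853 F [-0.2  0.3 -0.6]
delta mm [ 145.3 -257.3   13. ] yaw 0
```

View pics/t4.png

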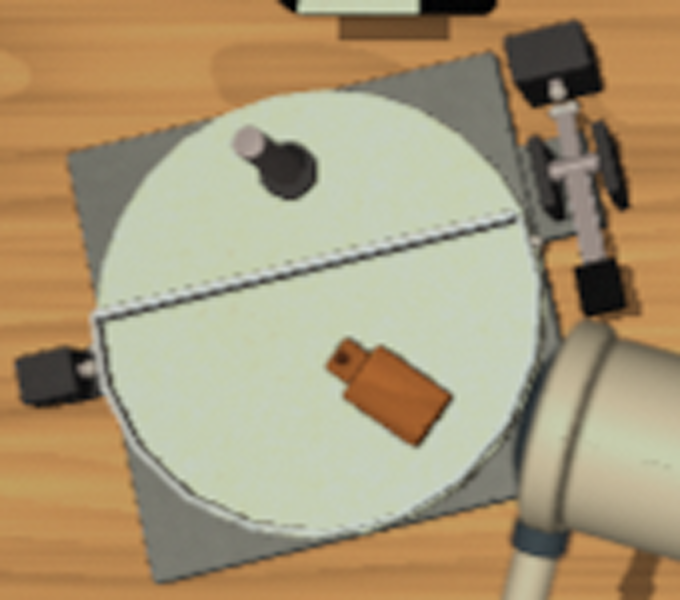

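View pics/t4f.png

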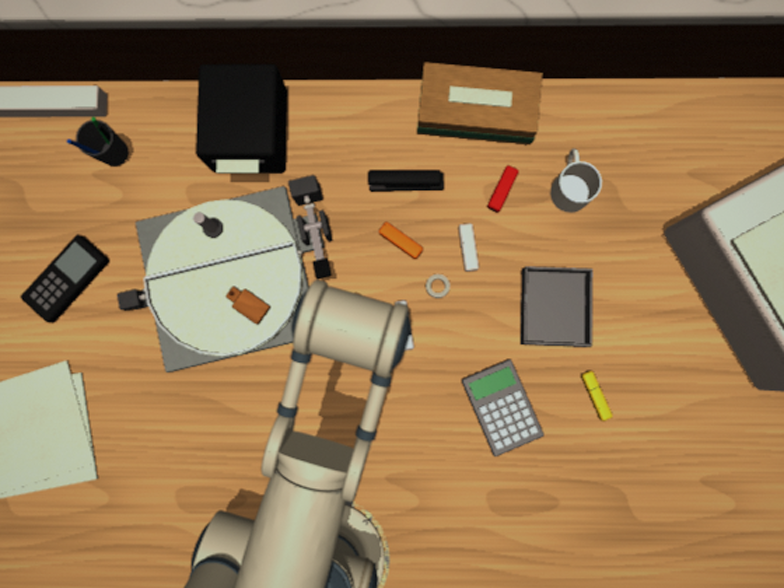

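```bash
python3 - <<'E'
from h import *
f=cams.grab_frame("top")
C=lambda u,v:(80+u/4,120+v/4)
a=ray(f,C(100,317),.057);b=ray(f,C(517,215),.057);print("div",a,b,np.arctan2((b-a)[1],(b-a)[0])+np.pi/2)
P=np.array([ray(f,C(*p),.053) for p in [(418,443),(451,398),(380,347),(347,392),(348,338),(328,364)]])
print(P.round(4))
print("sizes",np.linalg.norm(P[0]-P[1]),np.linalg.norm(P[1]-P[2]),np.linalg.norm(P[4]-P[5]))
e=(P[0]+P[1])/2; n=(P[4]+P[5])/2; d=e-n; print("end",e,"nar",n,"len",np.linalg.norm(d),"yaw",np.arctan2(d[1],d[0]),"blade c",P[:4].mean(0))
print("post",ray(f,C(288,171),.036),ray(f,C(249,143),.135))
im=np.array(f["image"]);hsv=cv2.cvtColor(im,cv2.COLOR_RGB2HSV)
s=(hsv[:,:,1]>120).astype(np.uint8);s[:195]=0;s[240:]=0;s[:,:155]=0;s[:,200:]=0
cs,_=cv2.findContours(s,0,1);c=max(cs,key=cv2.contourArea);print(cv2.contourArea(c),c[:,0].min(0),c[:,0].max(0))
E
```

```text
div [0.52905534 0.35031024 0.057     ] [0.59900706 0.0691694  0.057     ] 0.2438619330351619
[[0.4449 0.1334 0.053 ]
 [0.4752 0.1119 0.053 ]
 [0.5096 0.1607 0.053 ]
 [0.4791 0.1822 0.053 ]
 [0.5156 0.1826 0.053 ]
 [0.498  0.1956 0.053 ]]
sizes 0.037174286164430165 0.059670632187370426 0.021950788242415843
end [0.46008246 0.12268226 0.053     ] nar [0.50678107 0.18910589 0.053     ] len 0.08119641842134877 yaw -2.183561107558767 blade c [0.47719858 0.14708373 0.053     ]
post [0.6331074  0.23147624 0.036     ] [0.6324682  0.23011805 0.135     ]
387.5 [162 205] [192 230]
```

```bash
python3 - <<'E'
from h import *
to(.478,.148,.12,.958)
E
```

```text
t 7.7 pos [ 0.4137 -0.0817  0.2127] th 0.218 tilt [ 0.001 -0.    -1.   ] q6 1.08 w 0.0853 F [ 0.1  0.6 -0.7]
delta mm [ 112.4 -210.4   92.8] yaw -0.74
```

Emit:
servo_tool --pt "100 19 -35 0 -0.12" --pt "100 38 -70 0 -0.25" --pt "100 56 -105 0 -0.37" --pt "100 75 -140 0 -0.5" --pt "100 94 -175 10 -0.62" --pt "100 112 -210 40 -0.74" --pt "100 112 -210 80 -0.74" --pt "100 112 -210 100 -0.74"

```text
t: 8.5
position: [0.4757, 0.1504, 0.108]
tcp_rot: [-2.782, -1.456, 0.009]
ft_force: [-1.3, -0.8, -1.0]
width: 0.0855
```

```bash
python3 - <<'E'
from h import *
to(.478,.148,.035,.958)
E
```

```text
t 8.5 pos [0.4757 0.1504 0.108 ] th 0.964 tilt [-0.004 -0.004 -1.   ] q6 0.84 w 0.0855 F [-1.3 -0.8 -1. ]
delta mm [-0.3  3.6 73. ] yaw 0.006
```

Emit:
servo_tool --pt "100 0 1 30 0" --pt "100 0 1 60 0" --pt "100 0 1 65 0" --pt "100 0 1 65 0" --pt "100 0 1 65 0"

```text
t: 9.0
position: [0.4791, 0.1479, 0.0492]
tcp_rot: [2.786, 1.45, 0.003]
ft_force: [0.0, 0.3, 0.4]
width: 0.0855
```

```bash
python3 - <<'E'
from h import *
to(.478,.148,.035,.958)
f=cams.grab_frame("scene");save(f,"s5",(300,100,460,240),4)
f=cams.grab_frame("top");save(f,"t5",(130,170,230,260),6)
E
```

```text
t 9.0 pos [0.4791 0.1479 0.0492] th 0.96 tilt [ 0.002  0.001 -1.   ] q6 0.84 w 0.0855 F [0.  0.3 0.4]
delta mm [-0.6 -1.  14.2] yaw 0.002
```

View pics/s5.png

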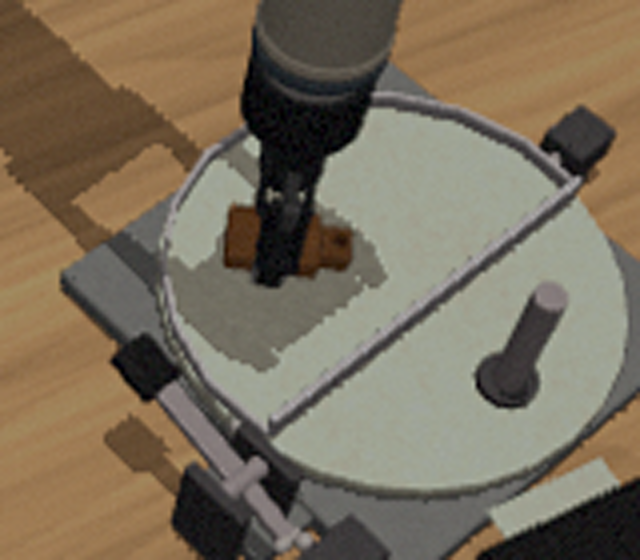

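The fingers straddle the blade (crop 275,240). Lower 13 mm and close.

Emit:
servo_tool --pt "100 0 -1 8 0" --pt "100 0 -1 13 0" --pt "50 0 -1 13 0" --pt "30 0 -1 13 0" --pt "0 0 -1 13 0" --pt "0 0 -1 13 0" --pt "0 0 -1 13 0" --pt "0 0 -1 13 0" --force 60

```text
t: 9.9
position: [0.4778, 0.1477, 0.035]
tcp_rot: [2.787, 1.449, 0.001]
ft_force: [0.9, -0.9, 3.2]
width: 0.0426
```

Emit:
servo_tool --pt "0 0 0 -10 0" --pt "0 0 0 -40 0" --pt "0 0 0 -80 0" --pt "0 0 0 -110 0" --pt "0 0 0 -110 0"

```text
t: 10.4
position: [0.4796, 0.1482, 0.1507]
tcp_rot: [2.785, 1.448, 0.014]
ft_force: [0.5, -0.1, -0.4]
width: 0.0425
```

```bash
python3 - <<'E'
from h import *
to(.487,-.436,.15,1.571)
f=cams.grab_frame("scene");save(f,"s6",(250,60,500,260),3)
r=cams.grab_frame("top")
for q,z in [("returns_in",.045)]:
    for d in spotter.cut_out(r,q)[:1]: 
        m=np.array(d["pixels"]).astype(np.uint8);b=cv2.boxPoints(cv2.minAreaRect(cv2.findNonZero(m)))
        print([ray(r,p,.045).round(3) for p in b])
E
```

```text
t 10.4 pos [0.4796 0.1482 0.1507] th 0.959 tilt [ 0.007  0.006 -1.   ] q6 0.84 w 0.0425 F [ 0.5 -0.1 -0.4]
delta mm [-473.9  341.6   -0.5] yaw -0.612
[array([ 0.408, -0.366,  0.045]), array([ 0.559, -0.373,  0.045]), array([ 0.554, -0.511,  0.045]), array([ 0.404, -0.503,  0.045])]
```

View pics/s6.png

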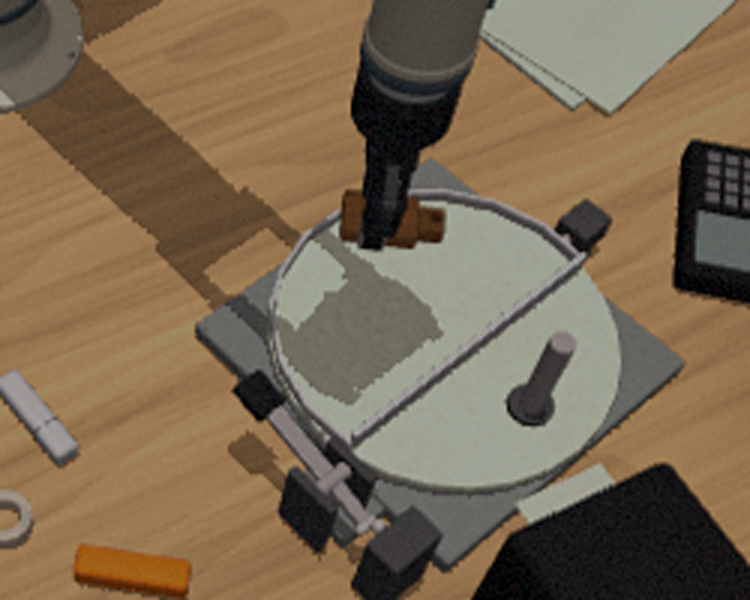

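Emit:
servo_tool --pt "0 -30 22 -10 0" --pt "0 -62 44 -20 0" --pt "0 -94 67 -20 -0.08" --pt "0 -128 92 -20 -0.16" --pt "0 -162 116 -20 -0.24" --pt "0 -196 141 -20 -0.32" --pt "0 -230 165 -20 -0.4" --pt "0 -264 190 -20 -0.48"

```text
t: 11.35
position: [0.4801, -0.1789, 0.1624]
tcp_rot: [-2.357, -2.072, 0.002]
ft_force: [0.9, -0.2, -1.1]
width: 0.0424
```

```bash
python3 - <<'E'
from h import *
to(.483,-.437,.15,1.571)
E
```

```text
t 11.35 pos [ 0.4801 -0.1789  0.1624] th 1.442 tilt [ 0.001 -0.003 -1.   ] q6 -0.29 w 0.0424 F [ 0.9 -0.2 -1.1]
delta mm [-255.6   36.    11.9] yaw -0.129
```

Emit:
servo_tool --pt "0 -40 6 0 -0.03" --pt "0 -80 11 0 -0.06" --pt "0 -120 17 0 -0.1" --pt "0 -160 22 0 -0.13" --pt "0 -200 28 5 -0.13" --pt "0 -240 34 10 -0.13" --pt "0 -255 36 12 -0.13" --pt "0 -255 36 12 -0.13"

```text
t: 12.15
position: [0.4821, -0.4361, 0.1491]
tcp_rot: [-2.223, -2.213, 0.0]
ft_force: [0.7, 0.6, -1.0]
width: 0.0427
```

```bash
python3 - <<'E'
from h import *
to(.483,-.437,.013,1.571)
f=cams.grab_frame("scene");save(f,"s7",(70,150,330,350),3)
E
```

```text
t 12.15 pos [ 0.4821 -0.4361  0.1491] th 1.566 tilt [ 0.004 -0.004 -1.   ] q6 -0.78 w 0.0427 F [ 0.7  0.6 -1. ]
delta mm [ -1.4   1.5 136.1] yaw -0.005
```

View pics/s7.png

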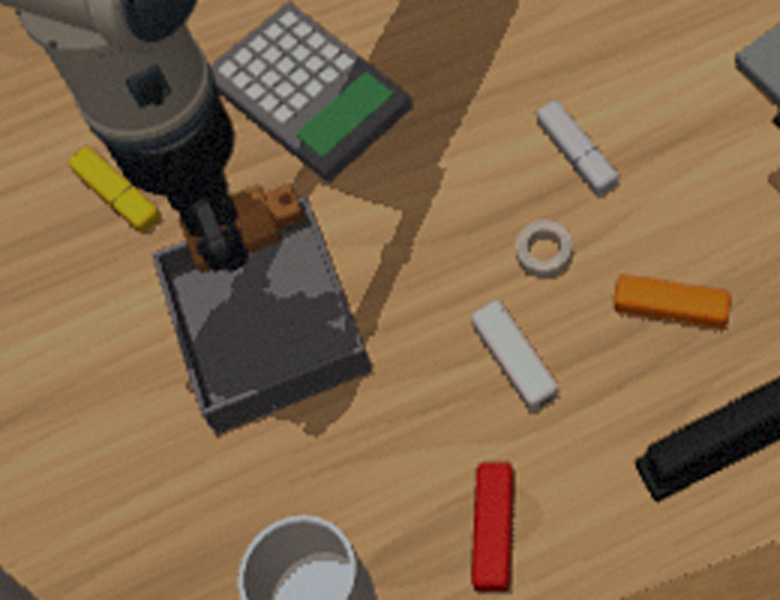

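Emit:
servo_tool --pt "0 -10 1 0 0" --pt "0 -11 1 40 0" --pt "0 -11 1 80 0" --pt "0 -11 1 115 0" --pt "0 -11 1 130 0" --pt "0 -11 1 135 0" --pt "0 -11 1 135 0"

```text
t: 12.9
position: [0.485, -0.446, 0.0186]
tcp_rot: [2.222, 2.219, 0.0]
ft_force: [0.3, 0.2, -0.8]
width: 0.0428
```

```bash
python3 - <<'E'
from h import *
to(.483,-.447,.013,1.571)
f=cams.grab_frame("scene");save(f,"s8",(70,150,330,350),3)
E
```

```text
t 12.9 pos [ 0.485  -0.446   0.0186] th 1.57 tilt [-0.001  0.001 -1.   ] q6 -0.79 w 0.0428 F [ 0.3  0.2 -0.8]
delta mm [-1.  -2.   5.6] yaw -0.001
```

View pics/s8.png

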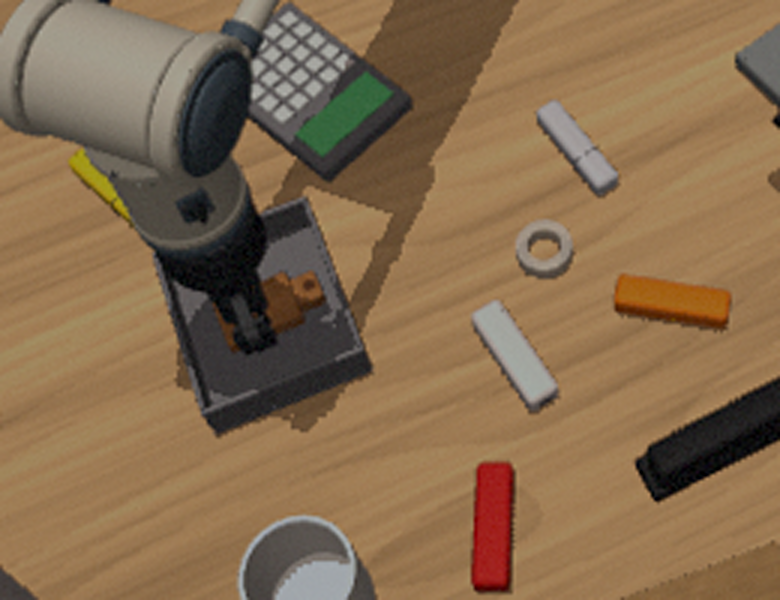

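Emit:
servo_tool --pt "0 0 -1 5 0" --pt "0 0 -1 10 0" --pt "0 0 -1 11 0" --pt "75 0 -1 11 0" --pt "75 0 -1 11 0" --pt "75 0 -1 11 0" --pt "75 0 -1 -30 0" --pt "75 0 -1 -80 0"

```text
t: 13.75
position: [0.482, -0.4447, 0.0949]
tcp_rot: [-2.219, -2.214, -0.0]
ft_force: [0.6, -0.6, -0.1]
width: 0.0639
```

```bash
python3 - <<'E'
from h import *
f=cams.grab_frame("scene");save(f,"s9",(70,150,330,350),3)
d=spotter.cut_out(f,"powerbank")
for d in spotter.cut_out(f,"powerbank")+spotter.cut_out(f,"pencase"):
    m=np.array(d["pixels"]).astype(np.uint8);b=cv2.boxPoints(cv2.minAreaRect(cv2.findNonZero(m)))
    print(round(d["conf"],2),np.round(d["centre"],1))
    print(np.round([ray(f,p,.022)[:2] for p in b],4).tolist())
to(.483,-.447,.013,1.571)
E
```

```text
0.97 [235.3 324.1]
[[0.7573, -0.3727], [0.6715, -0.3332], [0.6855, -0.3069], [0.7706, -0.3476]]
0.79 [294.4 249.8]
[[0.6086, -0.187], [0.5756, -0.1654], [0.6293, -0.0887], [0.6612, -0.1116]]
0.65 [241.7 269.4]
[[0.5574, -0.2937], [0.5509, -0.2607], [0.6491, -0.2484], [0.6545, -0.2803]]
0.59 [262.3 197. ]
[[0.4065, -0.1665], [0.3979, -0.1402], [0.499, -0.125], [0.5065, -0.1506]]
0.85 [261.6 194. ]
[[0.407, -0.1675], [0.398, -0.141], [0.497, -0.1249], [0.5049, -0.1506]]
0.74 [102.6 210.4]
[[0.275, -0.5421], [0.2693, -0.5264], [0.3509, -0.5069], [0.356, -0.5222]]
0.73 [351.8 207.8]
[[0.5026, 0.017], [0.4914, 0.0512], [0.663, 0.0748], [0.6719, 0.0423]]
t 13.95 pos [ 0.4844 -0.4471  0.1006] th 1.569 tilt [-0.004  0.004 -1.   ] q6 -0.8 w 0.0642 F [-0.1 -0.8 -0.4]
delta mm [ 0.4 -1.7 87.6] yaw -0.002
```

View pics/s9.png

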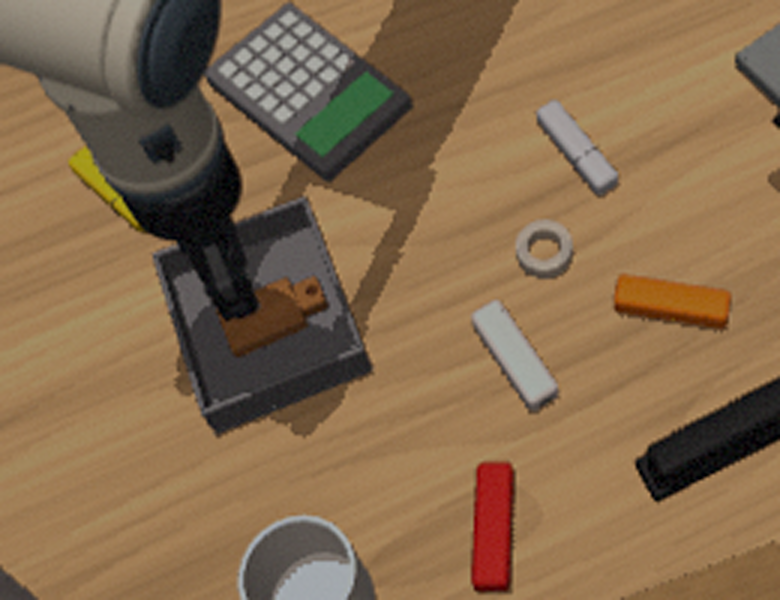

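```bash
python3 - <<'E'
from h import *
f=cams.grab_frame("top");save(f,"t9",(270,130,420,260),5)
im=np.array(f["image"]);hsv=cv2.cvtColor(im,cv2.COLOR_RGB2HSV)
w=((hsv[:,:,1]<60)&(hsv[:,:,2]>120)).astype(np.uint8)
n,l,st,c=cv2.connectedComponentsWithStats(w)
for i in range(1,n):
    if 100<st[i,4]<700:
        b=cv2.minAreaRect(cv2.findNonZero((l==i).astype(np.uint8)));P=np.array([ray(f,p,.023)[:2] for p in cv2.boxPoints(b)])
        e=[P[1]-P[0],P[2]-P[1]];k=max(e,key=np.linalg.norm)
        print(c[i].round(1),st[i,4],P.mean(0).round(4),[round(np.linalg.norm(x),4) for x in e],"yaw",round(np.arctan2(k[1],k[0]),3))
E
```

```text
[342.7  68.6] 467 [ 0.9045 -0.2965] [np.float64(0.0315), np.float64(0.1227)] yaw -1.674
[411.7 130.8] 472 [ 0.7329 -0.4884] [np.float64(0.0826), np.float64(0.0944)] yaw -2.341
[169.5 118.4] 293 [0.7616 0.191 ] [np.float64(0.0847), np.float64(0.0259)] yaw -1.573
[334.3 176.1] 319 [ 0.5987 -0.2709] [np.float64(0.0265), np.float64(0.0928)] yaw -3.009
[312.2 204.2] 111 [ 0.5214 -0.21  ] [np.float64(0.043), np.float64(0.0418)] yaw -1.103
[395.5 212.8] 239 [ 0.4973 -0.4352] [np.float64(0.086), np.float64(0.024)] yaw -0.843
[470.5 220.7] 286 [ 0.4744 -0.6358] [np.float64(0.1091), np.float64(0.0226)] yaw -0.795
[288.4 231.8] 285 [ 0.4445 -0.1447] [np.float64(0.0225), np.float64(0.095)] yaw -2.975
[434.  251.6] 244 [ 0.3936 -0.5373] [np.float64(0.0868), np.float64(0.0225)] yaw -0.795
[405.2 284.1] 260 [ 0.3058 -0.4596] [np.float64(0.1012), np.float64(0.0205)] yaw -0.795
```

View pics/t9.png

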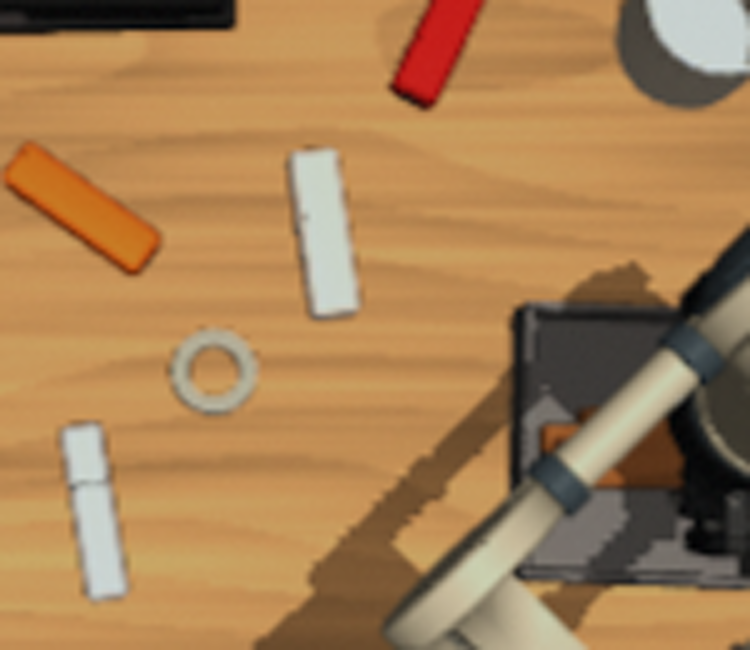

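```bash
python3 - <<'E'
from h import *
to(.601,-.270,.12,.133)
E
```

```text
t 14.0 pos [ 0.4835 -0.4463  0.098 ] th 1.569 tilt [-0.001  0.001 -1.   ] q6 -0.8 w 0.0639 F [-0.1 -0.2 -0.9]
delta mm [176.5 117.1 -22.1] yaw 1.436
```

Emit:
servo_tool --pt "100 10 7 -20 0.12" --pt "100 35 23 -30 0.26" --pt "100 60 40 -30 0.4" --pt "100 88 58 -30 0.54" --pt "100 115 76 -30 0.68" --pt "100 140 93 -30 0.82" --pt "100 165 110 -30 0.96" --pt "100 176 117 -30 1.1"

```text
t: 14.8
position: [0.6012, -0.2674, 0.1247]
tcp_rot: [-3.054, -0.724, 0.004]
ft_force: [0.1, -0.0, 0.2]
width: 0.0853
```

```bash
python3 - <<'E'
from h import *
to(.601,-.270,.04,.133)
E
```

```text
t 14.8 pos [ 0.6012 -0.2674  0.1247] th 0.465 tilt [-0.002 -0.004 -1.   ] q6 0.63 w 0.0853 F [ 0.1 -0.   0.2]
delta mm [-1.2  2.6 84.7] yaw 0.332
```

Emit:
servo_tool --pt "100 0 1 20 0.13" --pt "100 0 1 45 0.26" --pt "100 0 1 70 0.33" --pt "100 0 1 80 0.33" --pt "100 0 1 80 0.33" --pt "100 0 1 80 0.33"

```text
t: 15.4
position: [0.6013, -0.2713, 0.0478]
tcp_rot: [-3.134, -0.22, 0.0]
ft_force: [-0.1, 0.5, 0.3]
width: 0.0856
```

```bash
python3 - <<'E'
from h import *
to(.601,-.270,.005,.133)
f=cams.grab_frame("scene");save(f,"s10",(180,200,310,310),5)
E
```

```text
t 15.4 pos [ 0.6013 -0.2713  0.0478] th 0.14 tilt [-0. -0. -1.] q6 0.96 w 0.0856 F [-0.1  0.5  0.3]
delta mm [-0.1 -1.4 42.8] yaw 0.007
```

View pics/s10.png

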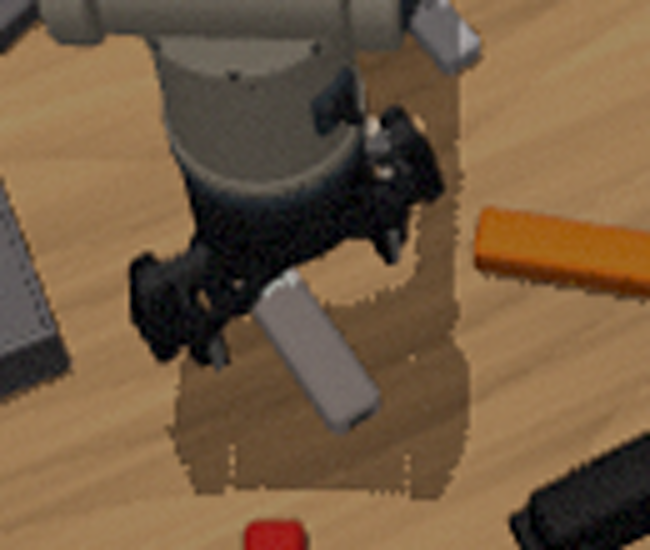

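Emit:
servo_tool --pt "100 0 -1 25 0" --pt "100 0 -1 42 0" --pt "100 0 -1 42 0" --pt "40 0 -1 42 0" --pt "0 0 -1 42 0" --pt "0 0 -1 42 0" --pt "0 0 -1 42 0" --pt "0 0 -1 42 0" --force 60

```text
t: 16.25
position: [0.6017, -0.2706, 0.0069]
tcp_rot: [3.133, 0.218, 0.003]
ft_force: [-0.5, 0.1, 2.4]
width: 0.0264
```

Emit:
servo_tool --pt "0 0 0 -15 0" --pt "0 0 0 -50 0" --pt "0 0 0 -90 0" --pt "0 0 0 -130 0" --pt "0 0 0 -155 0" --pt "0 0 0 -155 0"

```text
t: 16.85
position: [0.6028, -0.2711, 0.1676]
tcp_rot: [3.129, 0.218, 0.013]
ft_force: [0.0, 0.0, -0.7]
width: 0.0268
```

```bash
python3 - <<'E'
from h import *
to(.478,.2407,.165,.234)
f=cams.grab_frame("scene");save(f,"s11",(180,180,330,310),5)
E
```

```text
t 16.85 pos [ 0.6028 -0.2711  0.1676] th 0.139 tilt [ 0.008  0.006 -1.   ] q6 0.96 w 0.0268 F [ 0.   0.  -0.7]
delta mm [ -52.8 -524.2   -0.8] yaw -0.095
```

View pics/s11.png

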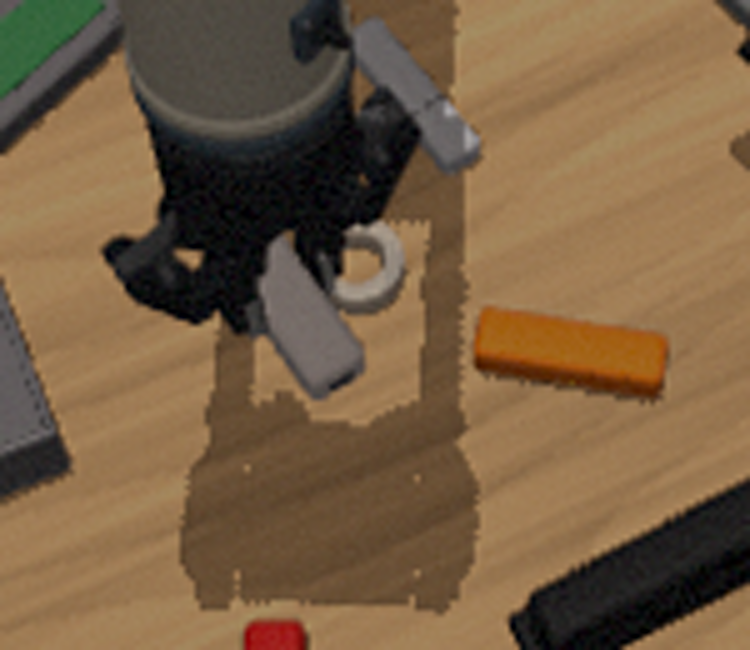

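Emit:
servo_tool --pt "0 -3 -30 -5 0" --pt "0 -7 -70 -5 0" --pt "0 -11 -110 -5 -0.02" --pt "0 -15 -150 -5 -0.04" --pt "0 -19 -190 -5 -0.06" --pt "0 -23 -230 -5 -0.08" --pt "0 -27 -270 -5 -0.09" --pt "0 -31 -310 -5 -0.09"

```text
t: 17.7
position: [0.5258, 0.034, 0.1629]
tcp_rot: [-3.121, -0.359, 0.006]
ft_force: [0.5, 0.9, -1.2]
width: 0.0269
```

```bash
python3 - <<'E'
from h import *
to(.478,.2407,.1,.234)
E
```

```text
t 17.7 pos [0.5258 0.034  0.1629] th 0.229 tilt [-0.004 -0.001 -1.   ] q6 1.34 w 0.0269 F [ 0.5  0.9 -1.2]
delta mm [   0.7 -212.1   63.1] yaw -0.005
```

Emit:
servo_tool --pt "0 0 -35 0 0" --pt "0 0 -75 0 0" --pt "0 0 -115 0 0" --pt "0 0 -155 0 0" --pt "0 0 -190 10 0" --pt "0 0 -208 35 0" --pt "0 0 -210 65 0" --pt "0 0 -210 70 0"

```text
t: 18.5
position: [0.4762, 0.2364, 0.0889]
tcp_rot: [3.118, 0.361, -0.017]
ft_force: [-0.1, -0.6, -3.1]
width: 0.0266
```

```bash
python3 - <<'E'
from h import *
to(.478,.2407,.045,.234)
f=cams.grab_frame("scene");save(f,"s12",(280,60,500,240),3.4)
E
```

```text
t 18.5 pos [0.4762 0.2364 0.0889] th 0.23 tilt [-0.011  0.002 -1.   ] q6 1.74 w 0.0266 F [-0.1 -0.6 -3.1]
delta mm [ 3.2 -3.8 43.8] yaw -0.004
```

View pics/s12.png

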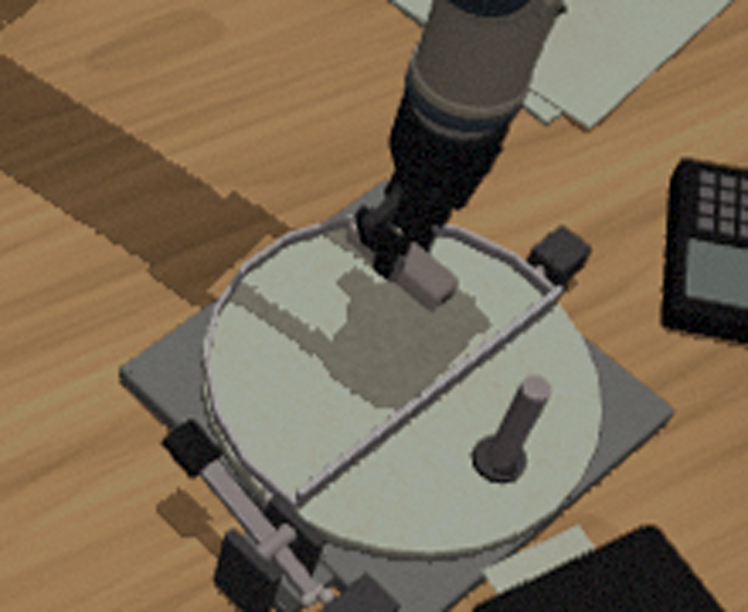

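Emit:
servo_tool --pt "0 1 -1 20 0" --pt "0 1 -1 40 0" --pt "0 1 -1 46 0" --pt "0 1 -1 46 0" --pt "0 1 -1 46 0"

```text
t: 19.05
position: [0.4813, 0.2381, 0.0509]
tcp_rot: [-3.121, -0.358, -0.002]
ft_force: [0.1, -0.6, -1.4]
width: 0.0268
```

```bash
python3 - <<'E'
from h import *
to(.478,.2407,.0425,.234)
E
```

```text
t 19.05 pos [0.4813 0.2381 0.0509] th 0.228 tilt [ 0.002 -0.    -1.   ] q6 1.74 w 0.0268 F [ 0.1 -0.6 -1.4]
delta mm [-2.6 -3.3  8.4] yaw -0.006
```

Emit:
servo_tool --pt "0 -2 -3 5 0" --pt "0 -2 -3 9 0" --pt "0 -2 -3 9 0" --pt "55 -2 -3 9 0" --pt "55 -2 -3 9 0" --pt "55 -2 -3 9 0" --pt "55 -2 -3 -30 0" --pt "55 -2 -3 -80 0"

```text
t: 19.85
position: [0.4761, 0.2398, 0.127]
tcp_rot: [3.119, 0.358, -0.011]
ft_force: [1.1, 0.3, 0.4]
width: 0.0471
```

```bash
python3 - <<'E'
from h import *
f=cams.grab_frame("scene");save(f,"s13",(280,60,500,240),3.4)
to(.4455,-.144,.15,.166)
E
```

```text
t 19.9 pos [0.4802 0.2416 0.1396] th 0.229 tilt [ 0.01  -0.002 -1.   ] q6 1.74 w 0.0469 F [0.6 1.4 8.4]
delta mm [-121.1  367.7  -12.2] yaw 0.063
```

View pics/s13.png

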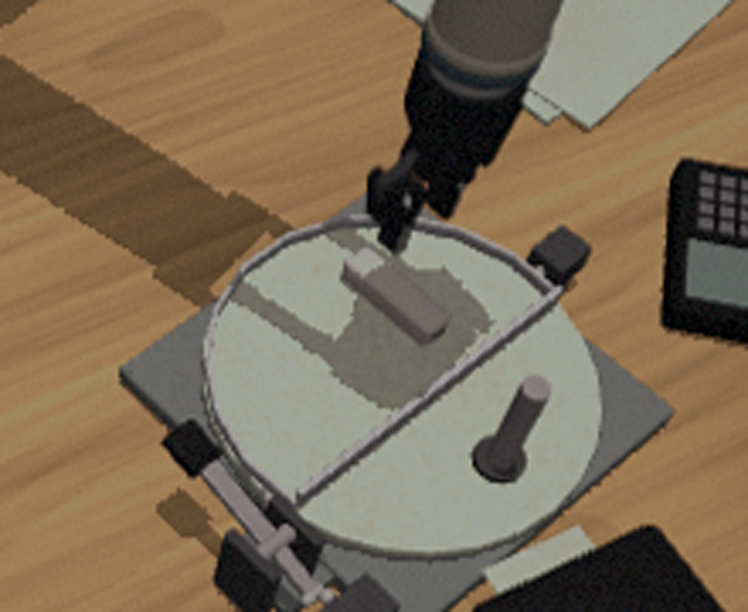

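Emit:
servo_tool --pt "55 -10 30 -15 0" --pt "55 -24 72 -20 0" --pt "55 -38 116 -20 0" --pt "80 -53 160 -20 0" --pt "100 -67 204 -20 0.02" --pt "100 -82 248 -20 0.04" --pt "100 -96 290 -20 0.06" --pt "100 -100 305 -20 0.06"

```text
t: 20.7
position: [0.4491, -0.0826, 0.1496]
tcp_rot: [3.129, 0.258, 0.0]
ft_force: [-0.2, 1.4, -0.5]
width: 0.0858
```

```bash
cat > find.py <<'E'
from h import *
f=cams.grab_frame("scene");save(f,"s14",s=1.4)
for d in spotter.cut_out(f,"pencase"):
    m=np.array(d["pixels"]).astype(np.uint8);b=cv2.boxPoints(cv2.minAreaRect(cv2.findNonZero(m)))
    P=np.array([ray(f,p,.016)[:2] for p in b]);e=[P[1]-P[0],P[2]-P[1]];k=max(e,key=np.linalg.norm)
    print(round(d["conf"],2),np.round(d["centre"],1),P.mean(0).round(4),[round(np.linalg.norm(x),4) for x in e],"yaw",round(np.arctan2(k[1],k[0]),3))
to(.4455,-.144,.08,.166)
E
python3 find.py
```

```text
0.88 [263.3 195.7] [ 0.4486 -0.1447] [np.float64(0.0287), np.float64(0.1011)] yaw 0.174
0.75 [110.4 208.3] [ 0.3133 -0.5159] [np.float64(0.0273), np.float64(0.1042)] yaw 0.394
t 20.8 pos [ 0.4495 -0.0813  0.1495] th 0.165 tilt [ 0.     0.001 -1.   ] q6 1.15 w 0.0853 F [-0.6 -0.   0.1]
delta mm [-14.3  61.2  69.5] yaw -0.001
```

View pics/s14.png

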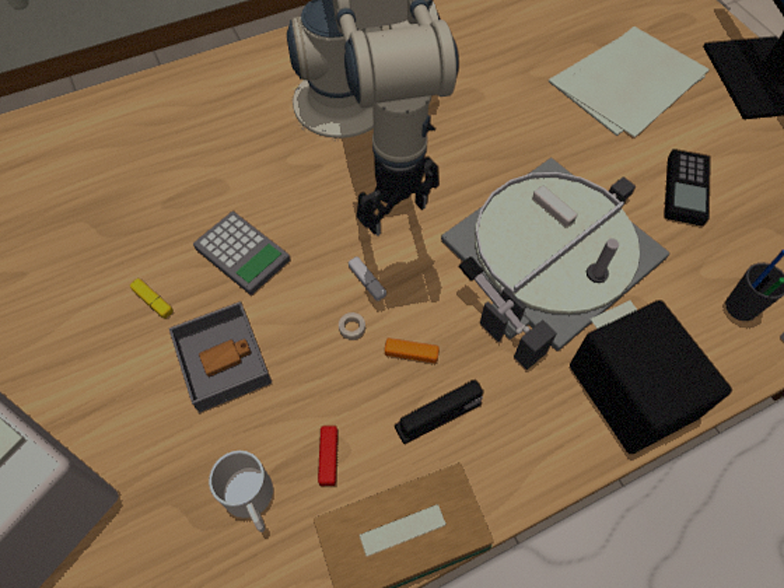

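Emit:
servo_tool --pt "100 -7 30 0 0" --pt "100 -13 61 20 0" --pt "100 -13 61 60 0" --pt "100 -13 61 100 0" --pt "100 -13 61 105 0" --pt "100 -13 61 105 0"

```text
t: 21.4
position: [0.4467, -0.1403, 0.0439]
tcp_rot: [-3.129, -0.266, 0.003]
ft_force: [-0.1, 0.9, -0.2]
width: 0.0852
```

```bash
python3 - <<'E'
from h import *
to(.446,-.144,.005,.166)
f=cams.grab_frame("scene");save(f,"s15",(200,130,340,250),5)
E
```

```text
t 21.4 pos [ 0.4467 -0.1403  0.0439] th 0.17 tilt [-0.002 -0.002 -1.   ] q6 1.02 w 0.0852 F [-0.1  0.9 -0.2]
delta mm [-1.2  3.6 38.9] yaw 0.004
```

View pics/s15.png

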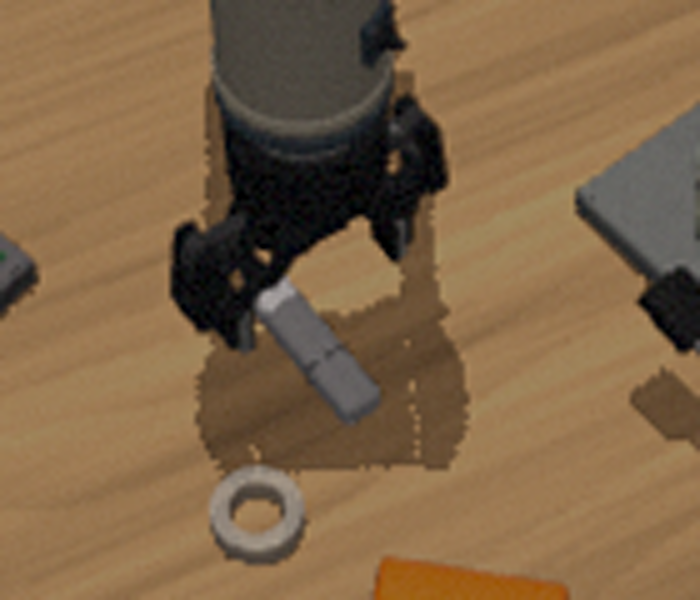

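Emit:
servo_tool --pt "100 -1 2 20 0" --pt "100 -1 3 39 0" --pt "100 -1 3 39 0" --pt "40 -1 3 39 0" --pt "0 -1 3 39 0" --pt "0 -1 3 39 0" --pt "0 -1 3 39 0" --pt "0 -1 3 39 0" --force 60

```text
t: 22.25
position: [0.4474, -0.1448, 0.0067]
tcp_rot: [3.129, 0.265, 0.003]
ft_force: [0.6, 0.1, 1.7]
width: 0.0225
```

Emit:
servo_tool --pt "0 0 0 -15 0" --pt "0 0 0 -50 0" --pt "0 0 0 -90 0" --pt "0 0 0 -130 0" --pt "0 0 0 -155 0" --pt "0 0 0 -155 0"

```text
t: 22.85
position: [0.4484, -0.1452, 0.1663]
tcp_rot: [3.127, 0.264, 0.012]
ft_force: [0.5, -0.6, 0.2]
width: 0.0224
```

```bash
python3 - <<'E'
from h import *
to(.4987,.153,.1,.234)
f=cams.grab_frame("scene");save(f,"s16",(200,100,380,250),4)
E
```

```text
t 22.85 pos [ 0.4484 -0.1452  0.1663] th 0.169 tilt [ 0.007  0.004 -1.   ] q6 1.02 w 0.0224 F [ 0.5 -0.6  0.2]
delta mm [  99.2 -285.8   65.8] yaw -0.065
```

View pics/s16.png

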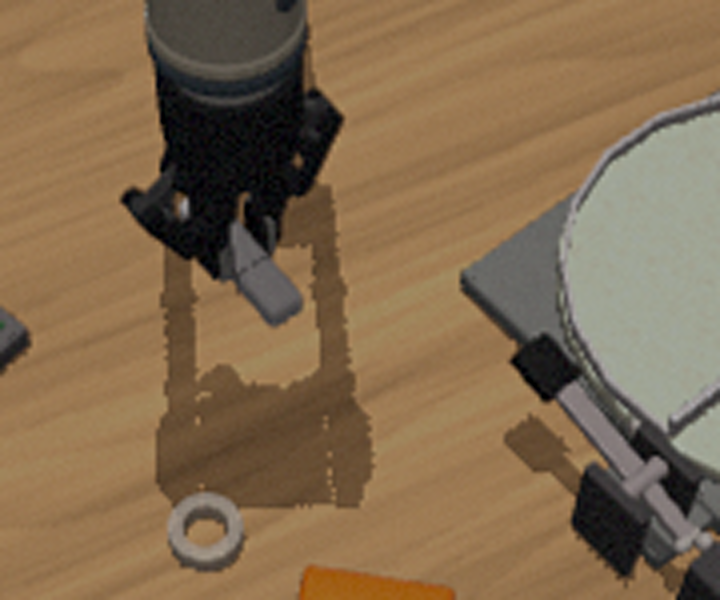

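Emit:
servo_tool --pt "0 10 -30 0 0" --pt "0 24 -70 0 -0.02" --pt "0 38 -110 0 -0.04" --pt "0 52 -150 0 -0.06" --pt "0 66 -190 0 -0.06" --pt "0 80 -230 0 -0.06" --pt "0 92 -266 0 -0.06" --pt "0 99 -284 30 -0.06"

```text
t: 23.7
position: [0.4977, 0.1554, 0.1327]
tcp_rot: [-3.119, -0.363, -0.008]
ft_force: [0.6, -0.6, -0.7]
width: 0.0224
```

Emit:
servo_tool --pt "0 0 -2 20 0" --pt "0 0 -2 35 0" --pt "0 0 -2 35 0" --pt "0 0 -2 35 0"

```text
t: 24.1
position: [0.4959, 0.1534, 0.0953]
tcp_rot: [3.121, 0.357, -0.002]
ft_force: [-0.0, 0.5, 0.2]
width: 0.0226
```

```bash
python3 - <<'E'
from h import *
to(.4987,.153,.0425,.234)
f=cams.grab_frame("scene");save(f,"s17",(280,60,500,240),3.4)
E
```

```text
t 24.1 pos [0.4959 0.1534 0.0953] th 0.228 tilt [-0.001  0.    -1.   ] q6 1.58 w 0.0226 F [-0.   0.5  0.2]
delta mm [ 2.7  1.  52.8] yaw -0.006
```

View pics/s17.png

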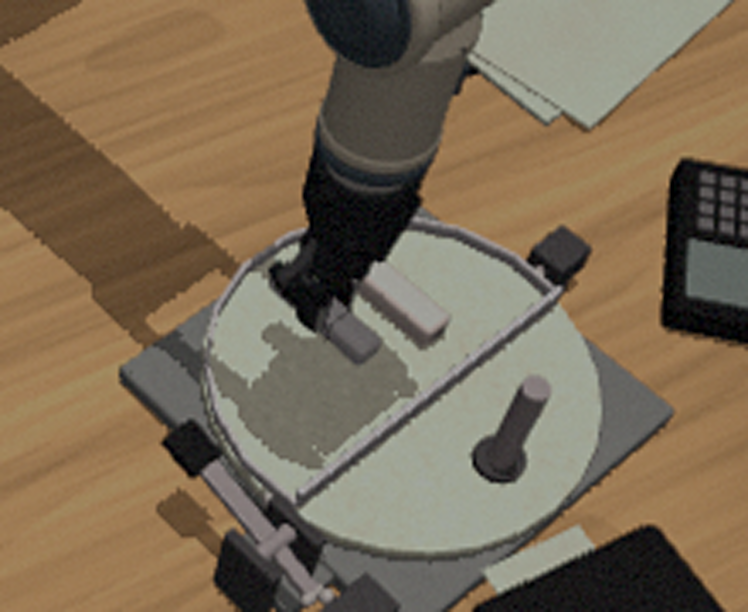

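Emit:
servo_tool --pt "0 2 1 25 0" --pt "0 2 1 45 0" --pt "0 2 1 52 0" --pt "0 2 1 52 0" --pt "0 2 1 52 0"

```text
t: 24.65
position: [0.4991, 0.1535, 0.0452]
tcp_rot: [-3.121, -0.358, -0.003]
ft_force: [0.5, -0.1, -0.2]
width: 0.0226
```

```bash
python3 - <<'E'
from h import *
to(.4987,.153,.0425,.234)
E
```

```text
t 24.65 pos [0.4991 0.1535 0.0452] th 0.228 tilt [ 0.002  0.    -1.   ] q6 1.58 w 0.0226 F [ 0.5 -0.1 -0.2]
delta mm [-0.5  0.4  2.7] yaw -0.006
```

Emit:
servo_tool --pt "0 0 0 3 0" --pt "0 0 0 3 0" --pt "50 0 0 3 0" --pt "50 0 0 3 0" --pt "50 0 0 3 0" --pt "50 0 0 -40 0" --pt "50 0 0 -85 0" --pt "50 0 0 -130 0"

```text
t: 25.45
position: [0.4978, 0.1534, 0.1748]
tcp_rot: [3.121, 0.359, -0.002]
ft_force: [0.9, -0.7, 0.6]
width: 0.0428
```

```bash
python3 - <<'E'
from h import *
f=cams.grab_frame("scene");save(f,"s18",(280,60,500,240),3.4)
to(.636,.2315,.2,.234)
E
```

```text
t 25.5 pos [0.5006 0.1541 0.1845] th 0.229 tilt [ 0.012 -0.    -1.   ] q6 1.58 w 0.0427 F [-0.7 -1.4  5.6]
delta mm [149.6 -44.7 -13.6] yaw -0.005
```

View pics/s18.png

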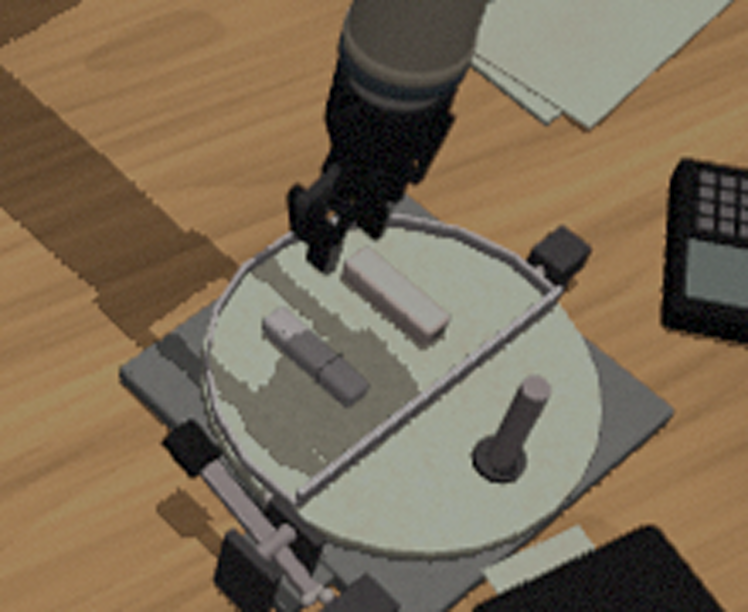

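Emit:
servo_tool --pt "100 30 -9 -12 0" --pt "100 65 -19 -20 0" --pt "100 105 -31 -20 0" --pt "100 140 -42 -20 0" --pt "100 149 -45 -10 0" --pt "100 149 -45 20 0" --pt "100 149 -45 20 0"

```text
t: 26.2
position: [0.631, 0.2305, 0.1473]
tcp_rot: [3.119, 0.359, -0.015]
ft_force: [-0.5, 0.2, -1.8]
width: 0.0855
```

```bash
python3 - <<'E'
from h import *
to(.6355,.2315,.093,.234)
f=cams.grab_frame("scene");save(f,"s19",(280,60,500,240),3.4)
E
```

```text
t 26.2 pos [0.631  0.2305 0.1473] th 0.229 tilt [-0.01   0.001 -1.   ] q6 1.64 w 0.0855 F [-0.5  0.2 -1.8]
delta mm [ 5.1 -0.  54.2] yaw -0.005
```

View pics/s19.png

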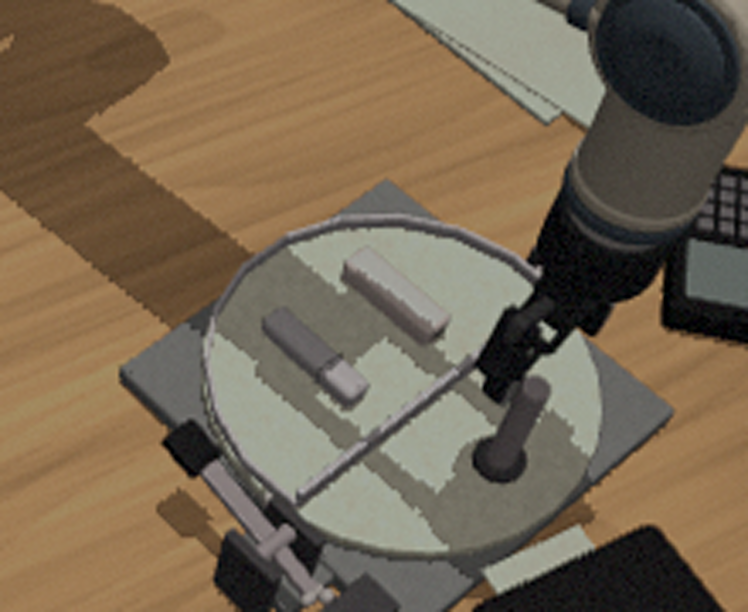

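Emit:
servo_tool --pt "100 2 0 15 0" --pt "100 2 0 40 0" --pt "100 2 0 59 0" --pt "100 2 0 59 0" --pt "50 2 0 59 0" --pt "0 2 0 59 0" --pt "0 2 0 59 0" --pt "0 2 0 59 0" --force 60

```text
t: 27.05
position: [0.6357, 0.2317, 0.096]
tcp_rot: [-3.121, -0.359, -0.003]
ft_force: [-0.2, 0.4, -0.0]
width: 0.0286
```

```bash
python3 - <<'E'
from h import *
to(.6355,.2315,.093,.234)
E
```

```text
t 27.05 pos [0.6357 0.2317 0.096 ] th 0.229 tilt [ 0.002 -0.    -1.   ] q6 1.64 w 0.0286 F [-0.2  0.4 -0. ]
delta mm [-0.2  0.2  3. ] yaw -0.005
```

Emit:
servo_tool --pt "0 0 0 2 0" --pt "0 0 0 2 0" --pt "0 -0.8 -13 2 -0.13" --pt "0 -3.4 -25.7 2 -0.26" --pt "0 -7.5 -38 2 -0.39" --pt "0 -13.2 -49.7 2 -0.52" --pt "0 -20.4 -60.5 2 -0.65" --pt "0 -28.9 -70.3 2 -0.78"

```text
t: 27.85
position: [0.5913, 0.2934, 0.0957]
tcp_rot: [2.746, 1.524, 0.004]
ft_force: [-4.3, -5.8, 10.9]
width: 0.0205
```

```bash
cat > arc.py <<'E'
from h import *
C=np.array([.538,.2095])
s,p,R=cur();d=p[:2]-C;a0=np.arctan2(d[1],d[0])
print("r",np.linalg.norm(d),"ang",(a0-.234)%6.283,"th",np.arctan2(R[1,0],R[0,0])-.234,"F",s["ft_force"].round(1),"Fr",(s["ft_force"][:2]@d)/np.linalg.norm(d),p.round(4),s["width"],s["q"][5])
E
python3 arc.py
```

```text
r 0.0993905092500812 ang 0.7704865899652544 th 0.7794029608700486 F [-4.3 -5.8 10.9] Fr -7.207964024548742 [0.5913 0.2934 0.0957] 0.02054228847506852 0.9668607129179043
```

Emit:
servo_tool --pt "0 -0.5 -13 0 -0.13" --pt "0 -3 -25.7 0 -0.26" --pt "0 -7 -38 0 -0.39" --pt "0 -13 -49.7 0 -0.52" --pt "0 -20 -60.5 0 -0.65" --pt "0 -28.5 -70.3 0 -0.78" --pt "0 -38.2 -78.9 0 -0.91" --pt "0 -49 -86.2 0 -1.04"

```text
t: 28.65
position: [0.4934, 0.2965, 0.0957]
tcp_rot: [1.625, 2.683, 0.003]
ft_force: [4.3, -7.8, 10.0]
width: 0.0206
```

```bash
python3 arc.py
```

```text
r 0.09777078405796337 ang 1.8100861404078774 th 1.8184592671591204 F [ 4.3 -7.8 10. ] Fr -8.944490251924288 [0.4934 0.2965 0.0957] 0.02057124134744285 0.0024188133539853125
```

Emit:
servo_tool --pt "0 0 -13 0 -0.13" --pt "0 -2 -25.7 0 -0.26" --pt "0 -6 -38 0 -0.39" --pt "0 -12 -49.7 0 -0.52" --pt "0 -19 -60.5 0 -0.65" --pt "0 -27.5 -70.3 0 -0.78" --pt "0 -37.2 -78.9 0 -0.91" --pt "0 -48 -86.2 0 -1.04"

```text
t: 29.45
position: [0.4411, 0.2144, 0.0957]
tcp_rot: [0.078, 3.13, 0.0]
ft_force: [13.5, -2.9, 3.4]
width: 0.0207
```

```bash
python3 arc.py
```

```text
r 0.09699596083586373 ang 2.8574086076574576 th 2.857892560693081 F [13.5 -2.9  3.4] Fr -13.596443765535133 [0.4411 0.2144 0.0957] 0.020700431674300242 -1.1353964805027708
```

Emit:
servo_tool --pt "0 -1.5 -10 0 -0.1" --pt "0 -4 -20 0 -0.2" --pt "0 -6 -26 0 -0.26" --pt "0 -7 -29 0 -0.29" --pt "0 -7.5 -31 0 -0.3" --pt "0 -7.5 -32 0 -0.3" --pt "0 -7.5 -32 0 -0.3"

```text
t: 30.15
position: [0.4438, 0.1858, 0.0957]
tcp_rot: [-0.388, 3.114, 0.008]
ft_force: [-3.4, 8.8, 10.4]
width: 0.0208
```

```bash
python3 arc.py; python3 - <<'E'
from h import *
f=cams.grab_frame("scene");save(f,"s20",(280,60,500,240),3.4)
E
```

```text
r 0.09714592915831836 ang 3.1538022415978237 th -3.1277008553954535 F [-3.4  8.8 10.4] Fr 1.1167413243706115 [0.4438 0.1858 0.0957] 0.02080612671492211 -1.4959987728283215
```

View pics/s20.png

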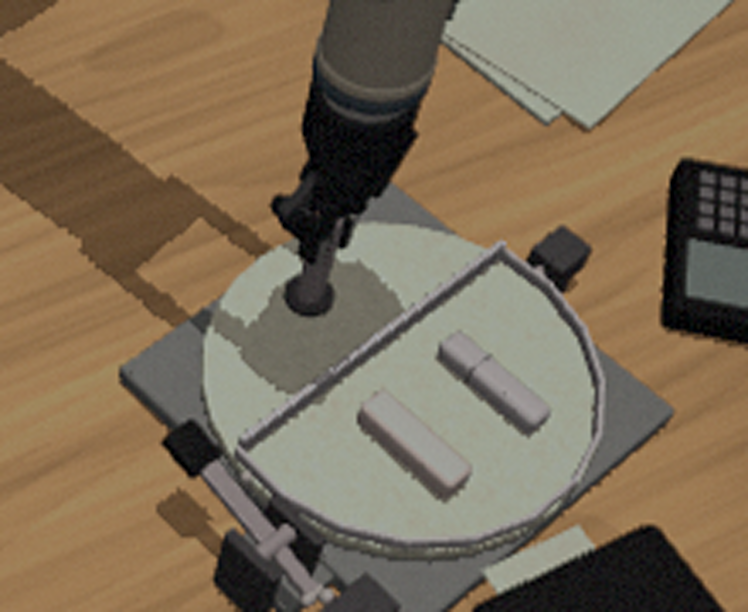

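Emit:
servo_tool --pt "0 0 -2 0 0" --pt "0 0 -4 0 0" --pt "0 0 -4 0 0"

```text
t: 30.5
position: [0.4441, 0.1859, 0.0955]
tcp_rot: [-0.394, 3.113, 0.021]
ft_force: [-5.3, 24.2, 7.4]
width: 0.0209
```

```bash
python3 arc.py
```

```text
r 0.09686551122326405 ang 3.153477645047395 th -3.1237539852308482 F [-5.3 24.2  7.4] Fr -0.7774042563812447 [0.4441 0.1859 0.0955] 0.020870270449882877 -1.5052373403493933
```

Emit:
servo_tool --pt "0 0 2 0 0" --pt "0 0 4 0 0" --pt "60 0 4 0 0" --pt "90 0 4 0 0" --pt "100 0 4 0 0" --pt "100 0 4 -40 0" --pt "100 0 4 -80 0" --pt "100 0 4 -120 0"

```text
t: 31.3
position: [0.443, 0.1828, 0.2133]
tcp_rot: [0.386, -3.116, 0.001]
ft_force: [0.6, -0.9, -0.1]
width: 0.0855
```

```bash
python3 arc.py;  python3 - <<'E'
from h import *
f=cams.grab_frame("scene");save(f,"s21",(260,60,480,240),3.4)
f=cams.grab_frame("top");save(f,"t21",(80,120,250,270),4)
to(.545,.0085,.2,-2.907)
E
```

```text
r 0.09862913927781851 ang 3.181326246388922 th -3.129113012255882 F [ 0.6 -0.9 -0.1] Fr -0.3249541143375342 [0.443  0.1828 0.2133] 0.0854718071207595 -1.4968236315352776
t 31.4 pos [0.4453 0.1836 0.2192] th -2.895 tilt [-0.01   0.001 -1.   ] q6 -1.5 w 0.085 F [-0.8  0.3 -0.6]
delta mm [ -53.7 -194.2   19.6] yaw 0.012
```

View pics/s21.png

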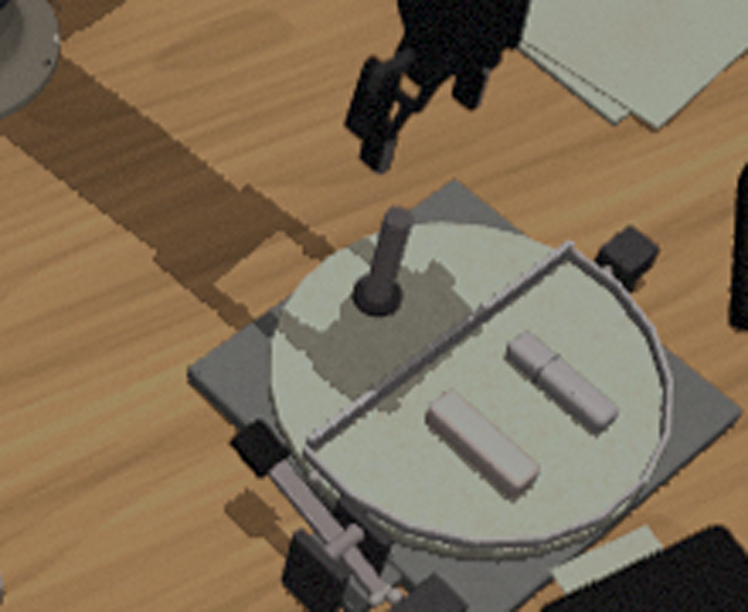

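View pics/t21.png

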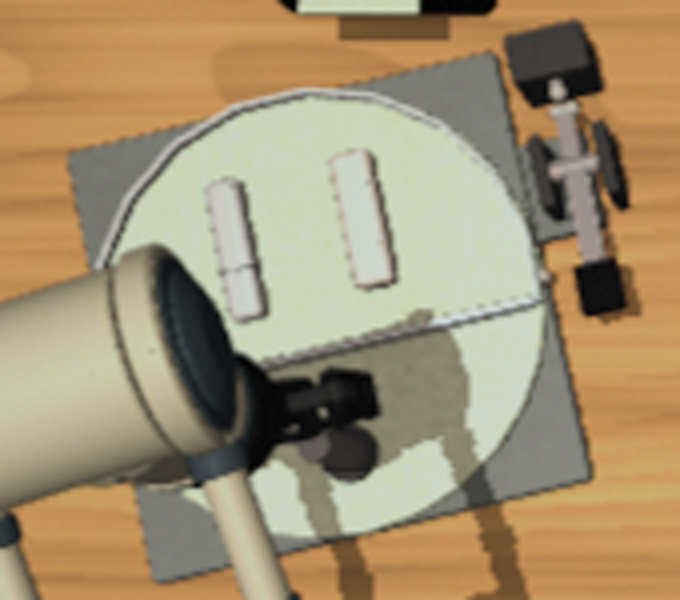

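```bash
python3 - <<'E'
from h import *
f=cams.grab_frame("scene");save(f,"s22",(310,160,410,240),7)
for p in [(336.5,190.3)]: print(ray(f,p,.09))
print(proj(f,[.545,.0085,.09]),proj(f,[.547,.010,.09]))
E
```

```text
[0.54884682 0.01136324 0.09      ]
[334.69771797 189.53271756] [335.63837559 189.92971923]
```

View pics/s22.png

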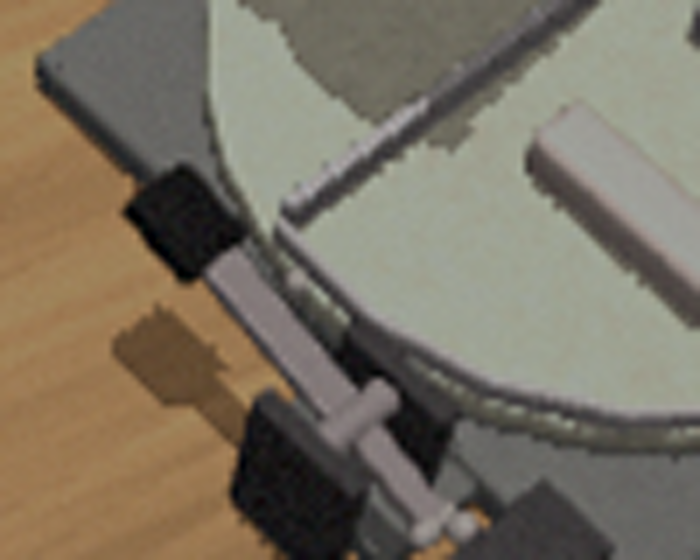

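Emit:
servo_tool --pt "50 -12 -40 0 0" --pt "0 -24 -80 0 0" --pt "0 -36 -120 0 0" --pt "0 -46 -160 0 0" --pt "0 -54 -194 15 0" --pt "0 -54 -194 30 0" --pt "0 -54 -194 30 0" --pt "0 -54 -194 30 0"

```text
t: 32.25
position: [0.5423, 0.0091, 0.1813]
tcp_rot: [0.388, -3.115, -0.001]
ft_force: [-0.4, 0.6, 0.1]
width: 0.0003
```

Emit:
servo_tool --pt "0 -4 0 40 0" --pt "0 -4 0 70 0" --pt "0 -4 0 85 0" --pt "0 -4 0 95 0" --pt "0 -4 0 103 0" --pt "0 -4 0 108 0" --pt "0 -4 0 108 0"

```text
t: 32.95
position: [0.5474, 0.0097, 0.0757]
tcp_rot: [-0.387, 3.116, 0.0]
ft_force: [-2.0, 0.9, 2.8]
width: -0.0001
```

```bash
python3 - <<'E'
from h import *
to(.546,.01,.048)
f=cams.grab_frame("scene");save(f,"s23",(290,130,430,250),5)
E
```

```text
t 32.95 pos [0.5474 0.0097 0.0757] th -2.894 tilt [-0.001 -0.    -1.   ] q6 -1.86 w -0.0001 F [-2.   0.9  2.8]
delta mm [ 1.3  0.7 27.7] yaw 0
```

View pics/s23.png

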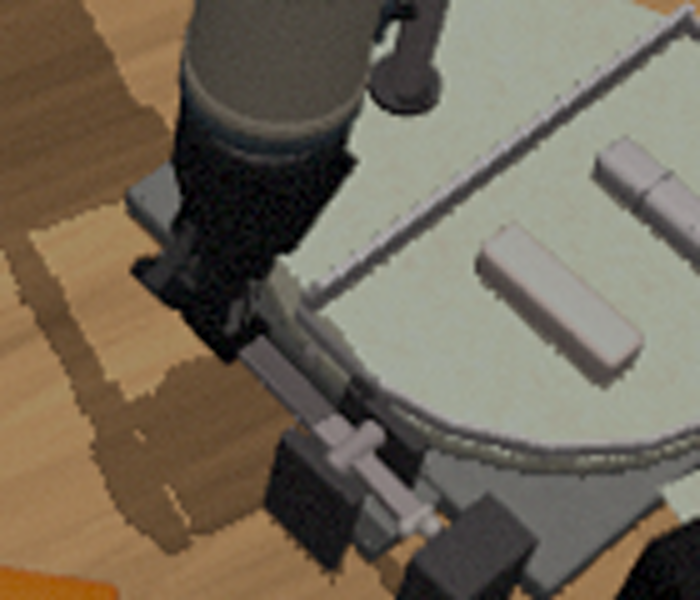

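Emit:
servo_tool --pt "0 0 0 6 0" --pt "0 0 0 12 0" --pt "0 0 0 18 0" --pt "0 0 0 22 0" --pt "0 0 0 25 0" --pt "0 0 0 25 0"

```text
t: 33.6
position: [0.5473, 0.0094, 0.0493]
tcp_rot: [-0.387, 3.117, -0.0]
ft_force: [1.0, -0.3, 3.1]
width: -0.0003
```

Emit:
servo_tool --pt "0 0 0 2 0" --pt "0 0 0 2 0" --pt "0 0 0 -30 0" --pt "0 0 0 -75 0" --pt "0 0 0 -120 0" --pt "0 40 0 -140 0" --pt "0 80 20 -140 0" --pt "0 110 40 -140 0"

```text
t: 34.4
position: [0.4291, 0.021, 0.1901]
tcp_rot: [-0.385, 3.118, -0.0]
ft_force: [0.1, 0.3, -0.0]
width: -0.0
```

```bash
python3 - <<'E'
from h import *
to(.546,.01,.048)
f=cams.grab_frame("scene");save(f,"s24",(290,130,430,250),5);save(f,"s24f",s=1.4)
f=cams.grab_frame("top");save(f,"t24",(80,120,250,270),4)
E
```

```text
t 34.4 pos [0.4291 0.021  0.1901] th -2.896 tilt [-0. -0. -1.] q6 -1.85 w -0.0 F [ 0.1  0.3 -0. ]
delta mm [-110.6  -39.1  142.1] yaw 0
```

View pics/s24.png

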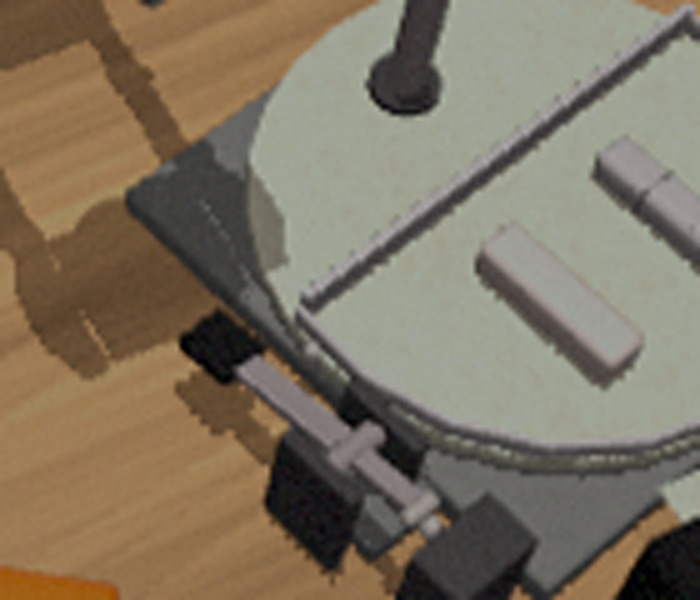

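View pics/s24f.png

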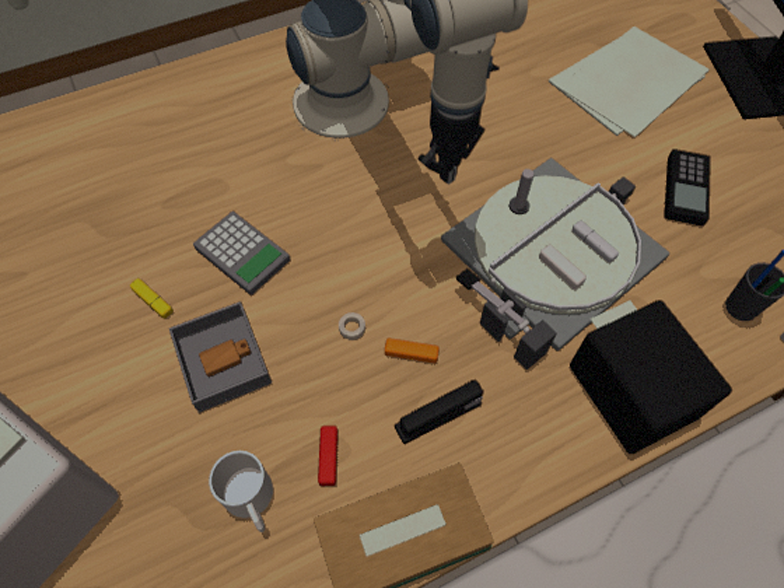

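View pics/t24.png

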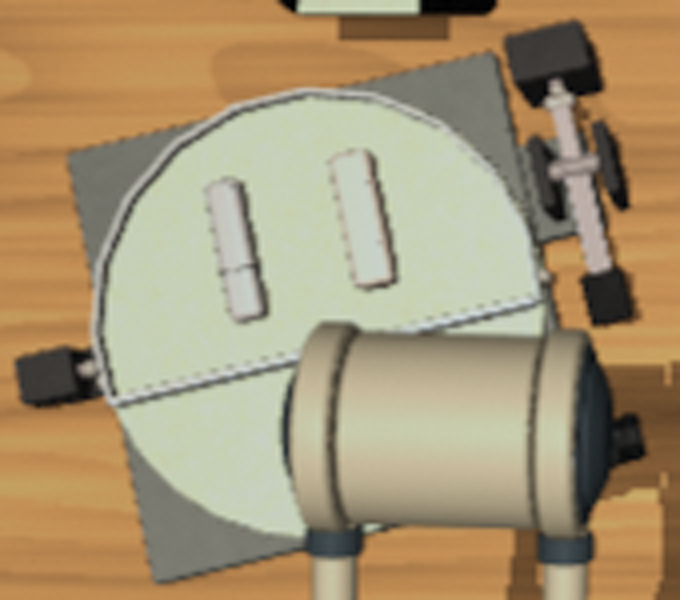

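The lever stays down (pad at crop 222,345, lower than before). The divider ends at crop (112,400) and (540,300), the same as at the start. Both finds lie flat and apart in the bay, and the token is in the returns box (scene 222,356). I'm handing in.

```bash
python3 - <<'E'
from h import *
print(manip.finish_job())
E
```

```text
the job is handed in; nothing more can be done
None
```

The job is done and handed in at about 34 s of the 210 s allowed; finishing reports no verdict.

- **Tray to our side:** I turned the bay half a turn by the post until it met the hard stop. The wrist force peaked at about 61 N there.
- **Token:** it now lies flat in the grey returns box.
- **Finds:** only two were on the desk, the white power bank and the silver pen case. They lie flat and side by side on the bay floor. I saw no key fob or multi-tool in either camera. The orange, red and yellow look-alikes were left alone.
- **Tray back:** I turned it half a turn to the customer's side until it stopped moving and the push-back force rose to 24 N. In the top camera picture the divider matched its starting position.
- **Lever:** I then pressed the pad down about 41 mm. It stayed down after I backed off.

The last pictures agreed on all of this. The hand-measured tray centre and the camera's differed by about 2 mm, within the stated calibration. I saw no knock to either find and no grip slip.

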